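# Change the spindle of the pharmacy label dispenser and stow the spare rolls

### The arm

A 6-joint arm with a two-finger parallel gripper is mounted at the origin on the work surface. World frame = base frame: x ahead of the robot, y to its left, z up, the work surface at z = 0. Lengths are in m, angles in rad, forces in N, time in s.
With the tool pointing down it reaches from about 0.3 to 0.75 m from the base axis. Payload 8.5 kg.
Tool frame: the origin (TCP) lies on the front face of the gripper's body, between the roots of the fingers; the fingertips stand 73 mm ahead of it and the grasp point (between the pads) lies 54 mm ahead of it; z points along the fingers, x is the direction in which the jaws open and shut, and the axes are right-handed (so a half turn about z gives the same grasp; the last joint's range is limited). The gripper opens to 85 mm and grips with 20 to 120 N. Pads are 22 mm wide; open, the fingers measure 114 mm over their backs; the gripper's body (76 mm by 85 mm) begins 54 mm behind the grasp point. The pads swing forward as they close: fully open they stand 13 mm farther back than shut.
Start: joints at [-1.511, 0.381, 1.297, -0, 1.464, -0.215], TCP at [0.149, -0.529, 0.304] pointing down, gripper open.
Joint ranges: [-3.11, 3.11], [-0.89, 2.33], [0.22, 2.48], [-1.42, 4.56], [0.17, 2.85], [-2.88, 2.88]. Speed limits (rad/s): [2.39, 2.39, 3.14, 3.14, 3.14, 3.14].

### API

Orientations are given as a unit quaternion [x, y, z, w].
In Python, from station import monitor, cams, hand_in, models gives the robot as it stands.
- The arm moves only by the tool move_arm, never from a script. Its argument "commands" is a list of rows, each a list of 5 numbers: the shift along the tool's x, y, z in units of 0.8 m (1.0 is 0.8 m), then the turn about the tool's z in units of 120 degrees (1.0 is 120 degrees), then the opening, from 0 (shut) to 1 (fully open). In form: [[x, y, z, spin, hand], ...]. A call has 1 to 20 rows; each row is the pose to reach, as a shift and turn from the pose measured when the call began, along the tool's axes at that moment; what a row does not reach only later rows make up. A row lasts 1/12 s, in which the tool goes at most 41.7 mm and 7.16 degrees, less where a joint would pass 70% of its speed; a pose out of reach is approached as far as the arm can. A call with a number of a shift or a turn outside -1 to 1 is refused whole. A call with a gripper value outside its range is refused whole. The fingers move at their own pace and stop on an object; "newtons" is the grip in N (left out, the last holds). Time passes only in rows, so rows that repeat a pose let the fingers close. It gives the time, the measured TCP pose, the force and the opening at its end, in the units of the state.
- monitor.read_state(): the state, without advancing time (a new reading comes with each control period).
- cams.capture(name): name is "side" or "top"; returns the picture (400x640x3 uint8, red, green, blue); there is no depth.
- cams.camera_info(name): a dict with "fx", "fy", "cx", "cy" (pixels), "dist" ([k1, k2, p1, p2, k3] as OpenCV has them; the pictures are not rectified), "view" (4x4, takes a point from world to camera coordinates). Camera axes: x right, y down, z forward; pixel columns grow to the right and rows downward; lengths in m; the calibration is good to about 2 mm. A picture is of the moment at which its call begins. camera_info takes no time and is no camera call.
- hand_in(): hands the job in, once; it reports no verdict.
Trained networks look in the newest picture that a camera, given by its name, has taken for a name from the list of things; names that differ only in an ending like _2 or _b are one class to them, and where a whole thing is asked for, a point or a joint stands for the part that bears it (a point fixed in the world has none). Each returns a list of dicts, best first, with "score" (0 to 1); they miss things now and then, are a little off and sometimes report something else, mostly with a low value. They report only what shows in the picture. A call takes as long as a camera call. They do not tell look-alikes from the thing itself.
- models.boxes_of(camera, query): "xy" ([column, row] in pixels, amid what is visible of it).
The state is a dict: "time_s": time; "qpos": joint angles; "dq": joint speeds; "tau": joint torques, N m; "tool_pos": TCP position; "eef_rot": TCP orientation; "ft_force": force on the tool from outside, world axes, zero at the start; "ft_torque": the same for the moment, N m; "opening": finger opening in m.
Only numpy, scipy, OpenCV 4.12 (cv2) and the standard library are available. Lean on these libraries where they do the work, as an engineer would, in place of code of your own. Each camera call takes 0.05 s, during which the arm holds its last target.

### The job

Change over the label dispenser on the pharmacy counter: push the spent spindle (the bare cardboard tube) against its spring to free it from the two end cups and lay it flat in the grey returns tray, then spring the full spindle (the one with the wide roll of labels, in the cradle) into the cups, its steel sprung pin in the taller cheek and its black stub in the lower one. Also slide every narrow spare roll lying on the counter down over the upright shaft, so that they sit flat on its foot or on one another. Leave the jar, bottle, carton and tin where they stand.

Things in the scene. Friction and masses are not known exactly. Their poses are not given: they have to be found in the camera images.
- dispenser: Grey, fixed. Base plate 84 x 164 x 8 mm, low tear bar (top at 16 mm) on its -x edge. Two upright cheeks 56 mm (x) wide, 12 mm thick, inner faces at y = -60 and +60 mm; the one at -y is 58 mm high, at +y 78 mm. Each inner face has a round blind cup, 16 mm across (2 mm chamfer), 8 mm deep, its axis 45 mm above the counter. Origin: centre of the underside, z up. Free space between the cheeks.
- cup_low (a point): Centre of the bottom of the cup in the low (58 mm) cheek, 8 mm behind that cheek's inner face
- cup_tall (a point): Centre of the bottom of the cup in the tall (78 mm) cheek, 8 mm behind that cheek's inner face; the line from cup_low to cup_tall is the dispenser's +y axis, and the two points are 136 mm apart
- full: Full spindle, 0.22 kg, along its own y: card tube 26 mm thick, 80 long, with a white roll 50 across, 50 wide; origin on the axis at their middle. Fixed black stub (10 mm thick, round end) to y = -64; steel sprung pin (same) to y = +80 when free, slides in up to 30 mm, 2.5 N plus 0.25 N per mm. 144 mm long free, 136 seated. Starts level in the cradle, axis 31.5 mm up
- full_stub_tip (a point): Outer end of the full spindle's fixed black stub, on the axis
- full_pin_tip (a point): Outer end of the full spindle's steel sprung pin, on the axis (moves with the pin)
- spent: Spent spindle, 0.08 kg: the same spindle as the full one, but with the bare cardboard tube only (26 mm in diameter, 80 mm long), no roll; same origin, axes, stub, pin and spring. It starts seated in the dispenser's cups, stub in the low cheek, pin in the tall one, pin pushed in by 8 mm
- spent_stub_tip (a point): Outer end of the spent spindle's fixed black stub, on the axis
- spent_pin_tip (a point): Outer end of the spent spindle's sprung pin, on the axis (moves with the pin)
- cradle: Fixed low cradle in which the full spindle lies: grey plate 56 x 70 x 4 mm with two steel bars along its y axis, 34 mm apart, tops at 12 mm. Origin: centre of its underside
- tray: Grey returns tray, open at the top, fixed: 120 mm (x) x 210 mm (y) x 25 mm high outside, walls and floor 5 mm. Origin: centre of its underside; y is its long axis
- post: Upright steel shaft, fixed, 20 mm in diameter, on a round foot 54 mm in diameter and 8 mm thick; the shaft's top is at 100 mm, its last 10 mm tapered to 8 mm in diameter. Origin: centre of the foot's underside
- roll1: Narrow spare roll of labels, white: a rigid ring 54 mm outside, 26 mm bore, 16 mm high, 0.06 kg, lying flat on the counter. Origin: centre of its underside (the bore's axis is z). May be absent
- roll2: Spare roll like roll1. May be absent
- roll3: Spare roll like roll1. May be absent
- roll4: Spare roll like roll1. May be absent
- roll5: Spare roll like roll1. May be absent
- cream_jar: Bystander: amber jar, 48 mm in diameter, 45 mm high, standing among the spare rolls; leave it alone. Origin: centre of its underside
- dropper: Bystander: small amber bottle, 36 mm in diameter, 70 mm high, beyond the dispenser; leave it alone. Origin: centre of its underside
- carton: Bystander: white carton, 40 x 60 x 75 mm high, beyond the dispenser; leave it alone. Origin: centre of its underside
- balm_tin: Bystander: metal tin, 60 mm in diameter, 30 mm high, at the left of the counter; leave it alone. Origin: centre of its underside
Things that resemble listed ones, but are neither listed nor needed, are in the scene too. What is shaped like the roll5 but blue, pink or yellow is not meant.

How it is judged:
By the outcome, as a careful person would: the job done as asked, in the order asked, and still so for the second after the job is handed in, with the robot touching nothing.
Of roll1, roll2, roll3, roll4, roll5 only 3 to 5 are there at a start; the rules pass over those that are not, and their reading is None.
At some moment in a run one of roll1, roll2, roll3, roll4, roll5 may be knocked a few centimetres aside while the robot is not near it.
It also fails if it takes over 210 s, if anything falls off the work surface, if the arm or the gripper's body presses on something with over 40 N, if the wrist force passes 120 N, or if a joint passes its speed limit or range.

## Working session

There is one attempt and no reset: what is moved stays moved. The work goes in short steps, Python scripts to look and compute and a tool call to move; the robot and the scene stay as the last step left them, time stands still between calls to the robot, and variables do not carry over. Pictures are saved under pics/ and viewed, and the job is handed in when it is done.

Besides the shell and the picture viewer there is one more tool, called as a command line: name --pt "numbers of a row" for each row, then --argument value for the rest. move_arm: Moves the arm, as the interface text tells. Its arguments: {"type":"object","properties":{"commands":{"type":"array"},"newtons":{"type":"number"}},"required":["commands"]}

```bash
ls; mkdir -p pics
python3 - <<'E'
from station import monitor, cams, hand_in, models
import cv2
print(monitor.read_state())
for n in ("side","top"):
    im=cams.capture(n); cv2.imwrite(f"pics/{n}0.png",im[:,:,::-1]); 
    i=cams.camera_info(n); print(n,i)
E
```

```text
pics
{'time_s': 0.0, 'qpos': array([-1.51131878e+00,  3.81210942e-01,  1.29827225e+00,  3.88480217e-06,
        1.46355185e+00, -2.15297769e-01]), 'dq': array([-1.25946794e-03, -2.25537634e-04, -7.44213260e-04, -2.03108656e-06,
       -3.36295222e-04,  5.41916434e-04]), 'tau': array([ 1.45513812e-03, -4.48455155e+01, -2.31279248e+01, -8.12442909e-05,
        4.76553803e-03, -3.11947801e-06]), 'tool_pos': array([ 0.14922045, -0.52918159,  0.30329979]), 'eef_rot': array([ 7.97285905e-01, -6.03601413e-01, -4.67254609e-04, -5.49359020e-04]), 'ft_force': array([-0.09464481,  0.37157096, -0.05182297]), 'ft_torque': array([-0.07807629,  0.02229552,  0.03010898]), 'opening': 0.08526483575374644}
side {'fx': 389.0071394012966, 'fy': 389.0071394012966, 'cx': 319.0145255306174, 'cy': 203.12234623270461, 'dist': array([-0.06358631,  0.        ,  0.        ,  0.        ,  0.        ]), 'view': array([[ 0.87464003, -0.48476623,  0.00255575, -0.48691301],
       [-0.3648177 , -0.66167627, -0.65505157,  0.31163717],
       [ 0.31923795,  0.57200194, -0.75557985,  0.76832088],
       [ 0.        ,  0.        ,  0.        ,  1.        ]])}
top {'fx': 473.65109477691146, 'fy': 473.65109477691146, 'cx': 318.1037284948386, 'cy': 195.9062340593619, 'dist': array([-0.00561888,  0.        ,  0.        ,  0.        ,  0.        ]), 'view': array([[-0.01551585, -0.99968037, -0.01996033,  0.10696045],
       [-0.99721445,  0.01692798, -0.07264146,  0.58958651],
       [ 0.07295613,  0.01877764, -0.99715836,  1.20846308],
       [ 0.        ,  0.        ,  0.        ,  1.        ]])}
```

View pics/top0.png

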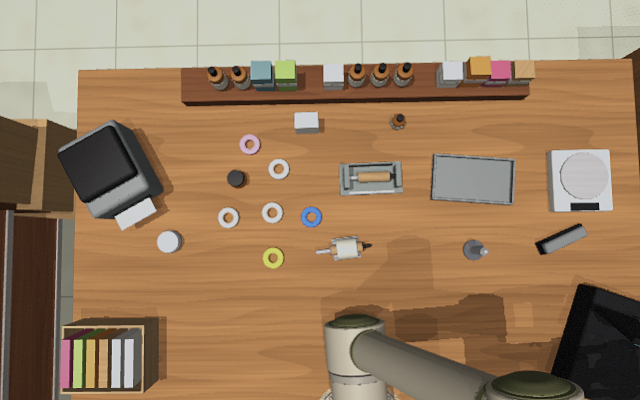

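View pics/side0.png

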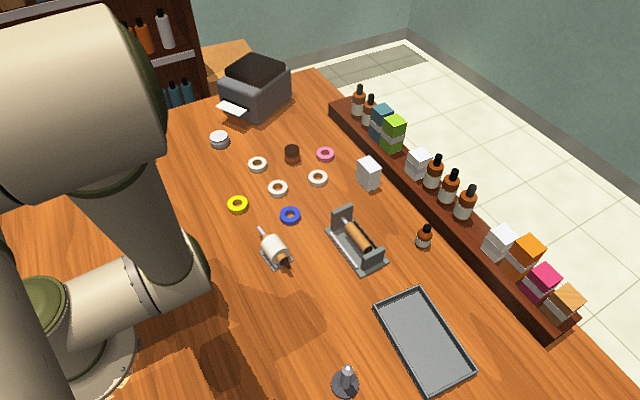

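```bash
cat > h.py <<'E'
from station import monitor, cams, hand_in, models
import numpy as np, cv2
from scipy.spatial.transform import Rotation as R
def world(cam,uv,z):
    i=cams.camera_info(cam); K=np.array([[i['fx'],0,i['cx']],[0,i['fy'],i['cy']],[0,0,1]])
    p=cv2.undistortPoints(np.array([[uv]],float),K,i['dist'])[0,0]
    V=i['view']; Rm=V[:3,:3]; t=V[:3,3]; c=-Rm.T@t; d=Rm.T@np.array([p[0],p[1],1]); return c+d*(z-c[2])/d[2]
def pix(cam,P):
    i=cams.camera_info(cam); K=np.array([[i['fx'],0,i['cx']],[0,i['fy'],i['cy']],[0,0,1]])
    V=i['view']; return cv2.projectPoints(np.array(P,float).reshape(-1,3),cv2.Rodrigues(V[:3,:3])[0],V[:3,3],K,i['dist'])[0][:,0]
def crop(im,x0,y0,x1,y1,s,fn,pts=()):
    c=cv2.resize(im[y0:y1,x0:x1],None,fx=s,fy=s,interpolation=cv2.INTER_CUBIC)[:,:,::-1].copy()
    for u,v in pts: cv2.circle(c,(int((u-x0+.5)*s),int((v-y0+.5)*s)),2,(0,0,255),-1)
    cv2.imwrite(fn,c)
def st():
    s=monitor.read_state(); M=R.from_quat(s['eef_rot']).as_matrix()
    print('t',round(s['time_s'],2),'tcp',np.round(s['tool_pos'],4),'x',np.round(M[:,0],3),'z',np.round(M[:,2],3),'F',np.round(s['ft_force'],1),'op',round(s['opening'],4),'q',np.round(s['qpos'],2)); return s
def goal(tcp,yaw,hand=1):
    "yaw = world angle of tool x ; tool down. gives row values relative to current pose"
    s=monitor.read_state(); M=R.from_quat(s['eef_rot']).as_matrix()
    d=M.T@(np.array(tcp)-s['tool_pos'])/0.8
    y0=np.arctan2(M[1,0],M[0,0]); dy=yaw-y0; dy=(dy+np.pi/2)%np.pi-np.pi/2
    # tool z down: +spin about tool z = -world yaw
    return np.round(d,4), round(-np.degrees(dy)/120,4)
E
python3 - <<'E'
from h import *
for n in ("dispenser","cup_low","cup_tall","full","full_stub_tip","full_pin_tip","spent","spent_stub_tip","spent_pin_tip","cradle","tray","post","roll1","cream_jar","balm_tin"):
    for c in ("top","side"):
        if n not in("spent","full","spent_pin_tip","full_pin_tip","post","tray","dispenser","roll1") : continue
        if not globals().get('im'+c): globals()['im'+c]=1; globals()['I'+c]=cams.capture(c)
        print(n,c,[(np.round(b['xy'],1).tolist(),round(b['score'],2)) for b in models.boxes_of(c,n)][:6])
crop(Itop,310,140,420,270,6-1,'pics/a.png'); crop(Itop,205,150,325,270,5,'pics/b.png'); crop(Itop,420,140,530,270,5,'pics/c.png')
st()
E
```

```text
dispenser top [([367.8, 184.7], 0.72), ([168.5, 238.0], 0.26)]
dispenser side [([348.3, 246.8], 0.76)]
full top [([172.9, 240.0], 0.58), ([347.8, 248.5], 0.55), ([278.9, 214.8], 0.31)]
full side [([272.9, 247.7], 0.61)]
full_pin_tip top [([324.9, 249.5], 0.51)]
full_pin_tip side [([319.6, 175.8], 0.5), ([272.7, 247.8], 0.32)]
spent top [([368.7, 171.8], 0.82), ([348.9, 251.0], 0.27)]
spent side [([357.6, 235.4], 0.71), ([274.3, 249.7], 0.29)]
spent_pin_tip top []
spent_pin_tip side []
tray top [([471.1, 176.5], 0.91)]
tray side [([422.5, 344.4], 0.94)]
post top [([473.1, 247.7], 0.62)]
post side [([345.0, 384.6], 0.62)]
roll1 top [([279.0, 255.7], 0.69), ([233.7, 220.1], 0.65), ([276.7, 172.5], 0.64), ([271.4, 206.7], 0.61), ([250.7, 144.9], 0.57)]
roll1 side [([277.6, 193.6], 0.81), ([291.5, 218.5], 0.73), ([318.5, 179.0], 0.71), ([253.2, 165.9], 0.62), ([322.5, 153.4], 0.6), ([239.3, 205.4], 0.51)]
t 1.0 tcp [ 0.1492 -0.5293  0.3039] x [ 0.271 -0.962 -0.   ] z [-0.  0. -1.] F [ 1.5 -0.3 -0. ] op 0.0856 q [-1.51  0.38  1.3  -0.    1.46 -0.22]
```

View pics/a.png

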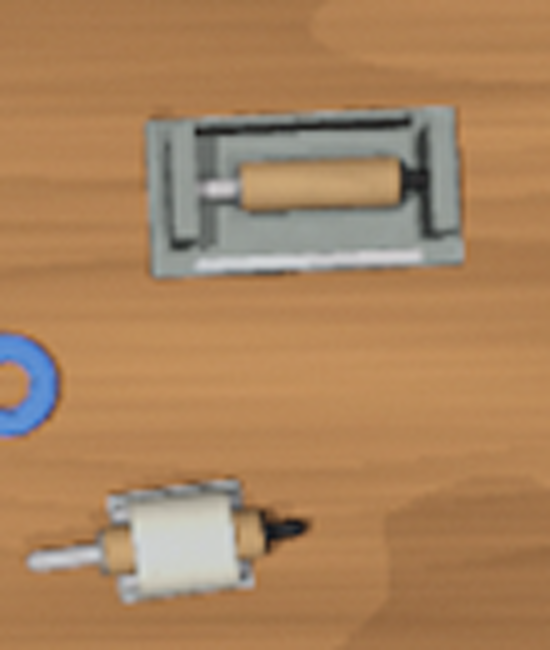

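View pics/b.png

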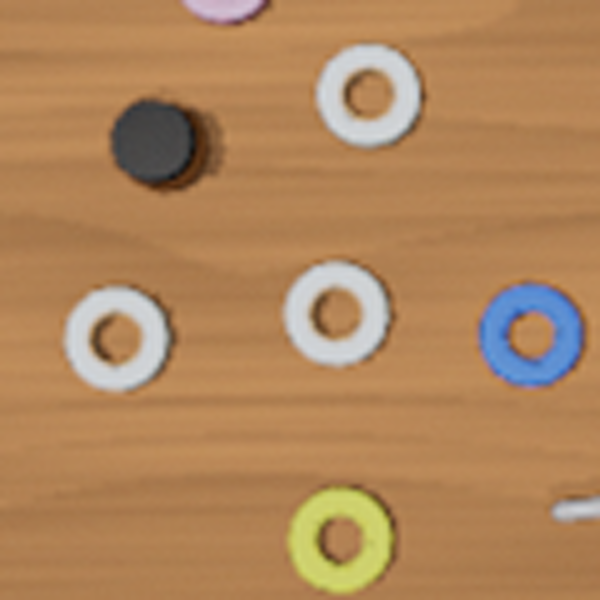

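View pics/c.png

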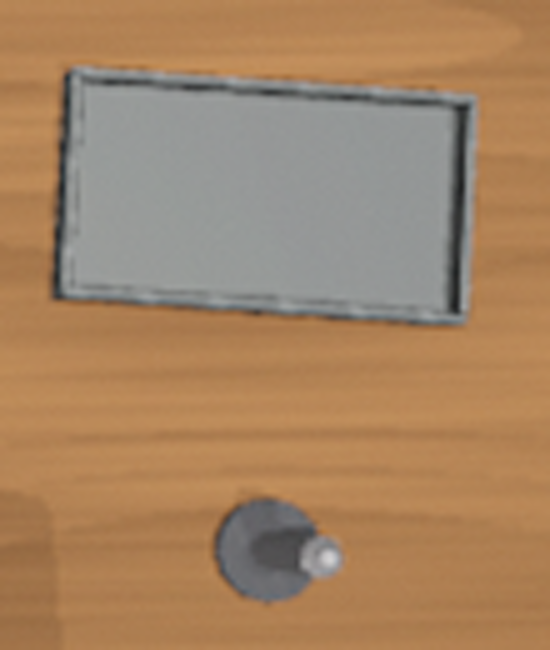

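```bash
cat > fit.py <<'E'
from h import *
from scipy.optimize import least_squares
def ax(psi): c,s=np.cos(psi),np.sin(psi); return np.array([[c,-s,0],[s,c,0],[0,0,1]])
def fitp(cam,pts,uv,p0):
    pts=np.array(pts,float)/1000; uv=np.array(uv,float)
    f=lambda p:(pix(cam,(ax(p[2])@pts.T).T+[p[0],p[1],0])-uv).ravel()
    r=least_squares(f,p0,loss='soft_l1'); return r.x, np.abs(r.fun).max()
E
python3 - <<'E'
from fit import *
f=lambda L,ox,oy,s=5:[(a/s-.5+ox,b/s-.5+oy) for a,b in L]
# dispenser
p,e=fitp('top',[(42,82,8),(-42,82,8),(42,-82,8),(-42,-82,8)],f([(148,120),(155,277),(457,107),(464,263)],310,140),[.5,0,0]); print('disp',p,e)
D=p
full=f([(28,563),(308,523)],310,140)
a=world('top',full[0],.0315);b=world('top',full[1],.0315);d=a-b
print('full pin',a,'stub',b,'len',np.linalg.norm(d),'psi',np.degrees(np.arctan2(-d[0],d[1])),'org',b+d/np.linalg.norm(d)*.064)
t=f([(243,163),(243,210),(400,157),(400,203)],310,140); w=[world('top',q,.045) for q in t]; m1=(w[0]+w[1])/2;m2=(w[2]+w[3])/2; d=m1-m2
print('spent org',(m1+m2)/2,'len',np.linalg.norm(d),np.degrees(np.arctan2(-d[0],d[1])))
p,e=fitp('top',[(60,105,25),(-60,105,25),(60,-105,25),(-60,-105,25)],f([(70,68),(56,297),(476,97),(466,324)],420,140),[.5,-.3,0]); print('tray',p,e)
print('post foot',world('top',f([(265,550)],420,140)[0],.008),'top',world('top',f([(322,558)],420,140)[0],.1))
for q in [(369,95),(337,314),(117,338)]: print('roll',world('top',f([q],205,150)[0],.015))
It=cams.capture('top');Is=cams.capture('side')
M=ax(D[2])
P=[]
for c in [(42,82,8),(-42,82,8),(42,-82,8),(-42,-82,8)]+[(sx*28,y,z) for sx in(1,-1) for y,z in((60,78),(72,78),(-60,58),(-72,58))]+[(0,-68,45),(0,68,45)]: P.append(M@np.array(c)/1000+[D[0],D[1],0])
crop(It,310,140,420,270,5,'pics/d1.png',pix('top',P)); crop(Is,240,190,400,290,5,'pics/d2.png',pix('side',P))
E
```

```text
disp [ 0.63769835 -0.04142951  0.02523128] 0.4476307319191051
full pin [0.4465951  0.10712108 0.0315    ] stub [ 0.46481674 -0.03632636  0.0315    ] len 0.14460012670869343 psi 7.239319062729658 org [0.45675184 0.02716346 0.0315    ]
spent org [ 0.637766   -0.04603596  0.045     ] len 0.0801038518817062 1.3707395941041374
tray [ 0.62882588 -0.30340146 -0.0880864 ] 0.4305358043469312
post foot [ 0.44618697 -0.30058057  0.008     ] top [ 0.44605068 -0.2998815   0.1       ]
roll [0.66584752 0.20109727 0.015     ]
roll [0.55089264 0.21893643 0.015     ]
roll [0.54020251 0.33443386 0.015     ]
```

View pics/d1.png

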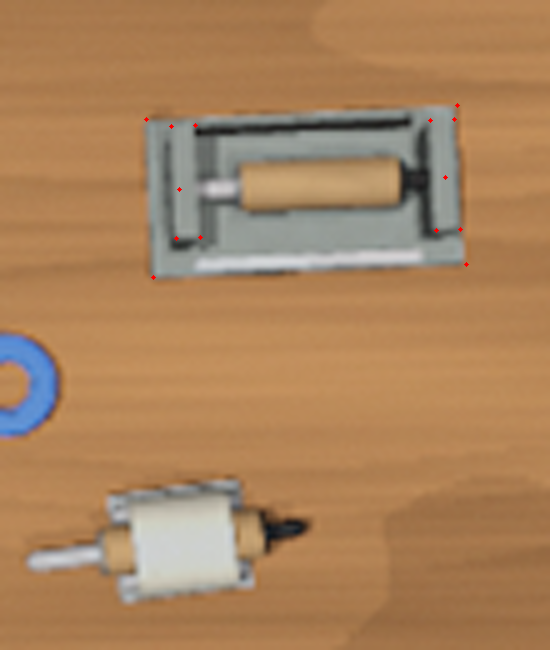

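View pics/d2.png

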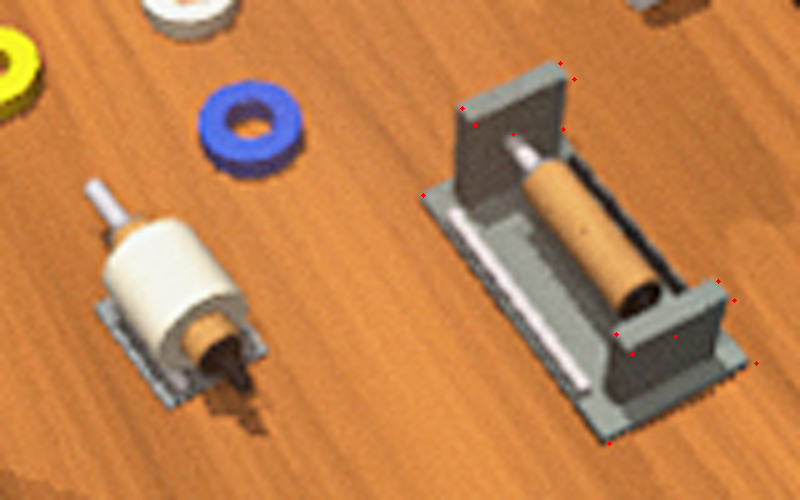

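Run:
```python
from h import *
st(); print(goal([.638,-.0456,.20],.025))
```

```text
t 1.1 tcp [ 0.1493 -0.5293  0.3039] x [ 0.271 -0.962 -0.   ] z [ 0.  0. -1.] F [-1.1 -0.3 -1.8] op 0.0853 q [-1.51  0.38  1.3   0.    1.46 -0.22]
(array([-0.4162, -0.7521,  0.1299]), np.float64(-0.6307))
```

move_arm --pt "-0.4162 -0.7521 0.0 -0.6307 0.75" --pt "-0.4162 -0.7521 0.0 -0.6307 0.75" --pt "-0.4162 -0.7521 0.0 -0.6307 0.75" --pt "-0.4162 -0.7521 0.0 -0.6307 0.75" --pt "-0.4162 -0.7521 0.0 -0.6307 0.75" --pt "-0.4162 -0.7521 0.0 -0.6307 0.75" --pt "-0.4162 -0.7521 0.0 -0.6307 0.75" --pt "-0.4162 -0.7521 0.0 -0.6307 0.75" --pt "-0.4162 -0.7521 0.0 -0.6307 0.75" --pt "-0.4162 -0.7521 0.0 -0.6307 0.75" --pt "-0.4162 -0.7521 0.05 -0.6307 0.75" --pt "-0.4162 -0.7521 0.13 -0.6307 0.75" --pt "-0.4162 -0.7521 0.13 -0.6307 0.75" --pt "-0.4162 -0.7521 0.13 -0.6307 0.75" --pt "-0.4162 -0.7521 0.13 -0.6307 0.75" --pt "-0.4162 -0.7521 0.13 -0.6307 0.75" --pt "-0.4162 -0.7521 0.13 -0.6307 0.75" --pt "-0.4162 -0.7521 0.13 -0.6307 0.75" --pt "-0.4162 -0.7521 0.13 -0.6307 0.75" --pt "-0.4162 -0.7521 0.13 -0.6307 0.75"

```text
time_s: 2.77
tool_pos: [0.6379, -0.0458, 0.2]
eef_rot: [1.0, 0.013, -0.0, 0.0]
ft_force: [0.1, -0.5, 0.2]
opening: 0.0639
```

Run:
```python
from h import *
st(); print(goal([.638,-.0456,.105],.025))
```

```text
t 2.77 tcp [ 0.6379 -0.0458  0.2   ] x [ 1.     0.025 -0.   ] z [-0. -0. -1.] F [ 0.1 -0.5  0.2] op 0.0639 q [-0.26  0.62  1.19 -0.    1.33 -0.28]
(array([ 0.0002, -0.0003,  0.1188]), np.float64(0.0001))
```

move_arm --pt "0 0 0.04 0 0.75" --pt "0 0 0.08 0 0.75" --pt "0 0 0.105 0 0.75" --pt "0 0 0.1188 0 0.75" --pt "0 0 0.1188 0 0.75" --pt "0 0 0.1188 0 0.1" --pt "0 0 0.1188 0 0.1" --pt "0 0 0.1188 0 0.1" --pt "0 0 0.1188 0 0.1" --pt "0 0 0.1188 0 0.1" --pt "0 0 0.1188 0 0.1" --pt "0 0 0.1188 0 0.1" --pt "0 0 0.1188 0 0.1" --newtons 50

```text
time_s: 3.85
tool_pos: [0.638, -0.0462, 0.1065]
eef_rot: [1.0, 0.013, 0.001, 0.001]
ft_force: [-3.4, -1.6, 6.6]
opening: 0.0242
```

Run:
```python
from h import *
st(); crop(cams.capture('side'),240,150,400,290,5,'pics/e.png')
```

```text
t 3.85 tcp [ 0.638  -0.0462  0.1065] x [1.    0.025 0.001] z [ 0.001 -0.001 -1.   ] F [-3.4 -1.6  6.6] op 0.0242 q [-0.26  0.72  1.29 -0.    1.13 -0.28]
```

View pics/e.png

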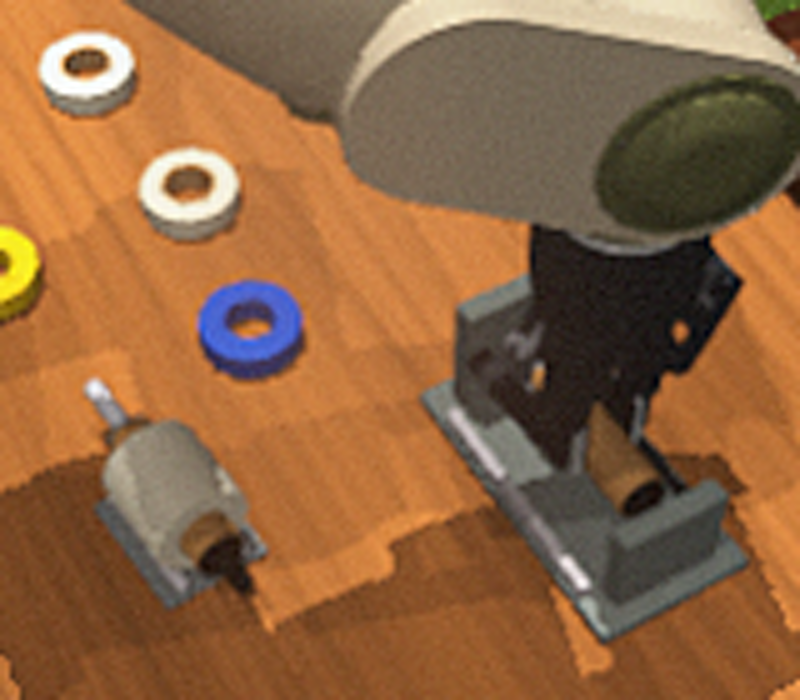

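move_arm --pt "0 0 0 0 0.5" --pt "0 0 0 0 0.5" --pt "0 0 0.008 0 0.5" --pt "0 0 0.008 0 0.5" --pt "0 0 0.008 0 0.5" --pt "0 0 0.008 0 0.1" --pt "0 0 0.008 0 0.1" --pt "0 0 0.008 0 0.1" --pt "0 0 0.008 0 0.1" --pt "0 0 0.008 0 0.1" --pt "0 0 0.008 0 0.1" --newtons 60

```text
time_s: 4.82
tool_pos: [0.638, -0.0462, 0.1001]
eef_rot: [1.0, 0.013, 0.001, 0.001]
ft_force: [-1.2, -0.6, 0.5]
opening: 0.0239
```

Run:
```python
from h import *
st()
```

```text
t 4.82 tcp [ 0.638  -0.0462  0.1001] x [1.    0.025 0.001] z [ 0.001 -0.001 -1.   ] F [-1.2 -0.6  0.5] op 0.0239 q [-0.26  0.73  1.29 -0.    1.12 -0.28]
```

move_arm --pt "0 -0.005 0 0 0.1" --pt "0 -0.01 0 0 0.1" --pt "0 -0.0145 0 0 0.1" --pt "0 -0.0145 0 0 0.1" --pt "0 -0.0145 0 0 0.1"

```text
time_s: 5.23
tool_pos: [0.6377, -0.0355, 0.1002]
eef_rot: [1.0, 0.013, 0.001, 0.002]
ft_force: [-0.9, -7.4, -0.6]
opening: 0.0242
```

Run:
```python
from h import *
st()
```

```text
t 5.23 tcp [ 0.6377 -0.0355  0.1002] x [1.    0.025 0.001] z [ 0.001 -0.004 -1.   ] F [-0.9 -7.4 -0.6] op 0.0242 q [-0.24  0.73  1.3  -0.    1.12 -0.26]
```

move_arm --pt "-0.0074 -0.0018 0 0.0458 0.1" --pt "-0.0148 -0.0028 0 0.0917 0.1" --pt "-0.022 -0.0046 0 0.1375 0.1" --pt "-0.029 -0.007 0 0.1833 0.1" --pt "-0.029 -0.007 0 0.1833 0.1" --pt "-0.029 -0.007 0 0.1833 0.1" --pt "-0.029 -0.007 0 0.1833 0.1"

```text
time_s: 5.82
tool_pos: [0.6144, -0.0315, 0.1002]
eef_rot: [0.984, -0.179, 0.001, 0.003]
ft_force: [-1.0, -7.0, 0.6]
opening: 0.0244
```

Run:
```python
from h import *
st(); crop(cams.capture('side'),240,150,400,290,5,'pics/e2.png')
```

```text
t 5.82 tcp [ 0.6144 -0.0315  0.1002] x [ 0.936 -0.351  0.003] z [ 0.002 -0.006 -1.   ] F [-1.  -7.   0.6] op 0.0244 q [-0.24  0.7   1.37 -0.01  1.07  0.12]
```

View pics/e2.png

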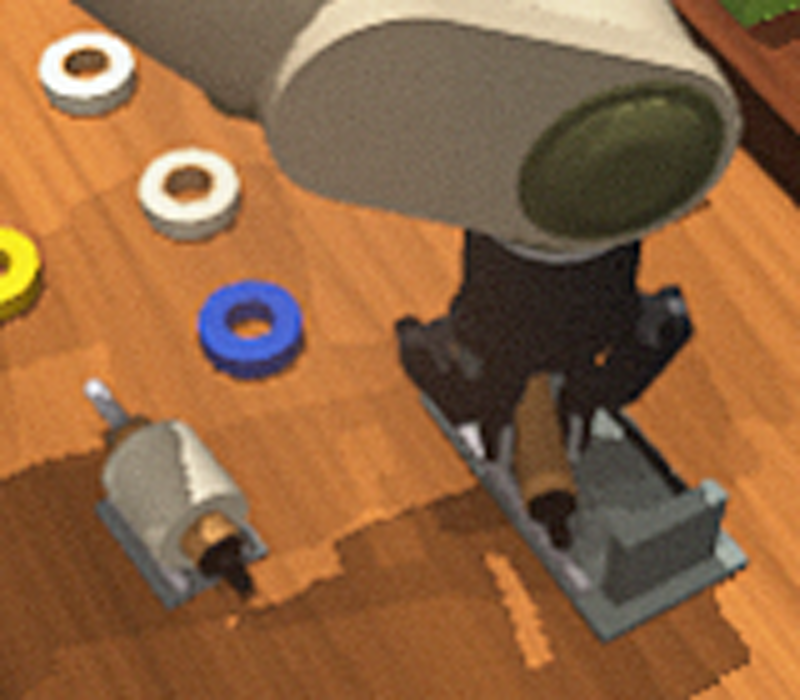

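move_arm --pt "0 0.01 0 0 0.1" --pt "0 0.02 0 0 0.1" --pt "0 0.03 0 0 0.1" --pt "0 0.04 0 0 0.1" --pt "0 0.042 0 0 0.1" --pt "0 0.042 0 0 0.1" --pt "0 0.042 0 0 0.1"

```text
time_s: 6.45
tool_pos: [0.6026, -0.0629, 0.1003]
eef_rot: [0.984, -0.179, 0.001, 0.002]
ft_force: [0.8, 0.3, -1.3]
opening: 0.024
```

Run:
```python
from h import *
st(); crop(cams.capture('top'),310,140,420,270,5,'pics/e3.png')
```

```text
t 6.45 tcp [ 0.6026 -0.0629  0.1003] x [ 0.936 -0.352  0.003] z [ 0.001 -0.005 -1.   ] F [ 0.8  0.3 -1.3] op 0.024 q [-0.3   0.68  1.4  -0.01  1.06  0.06]
```

View pics/e3.png

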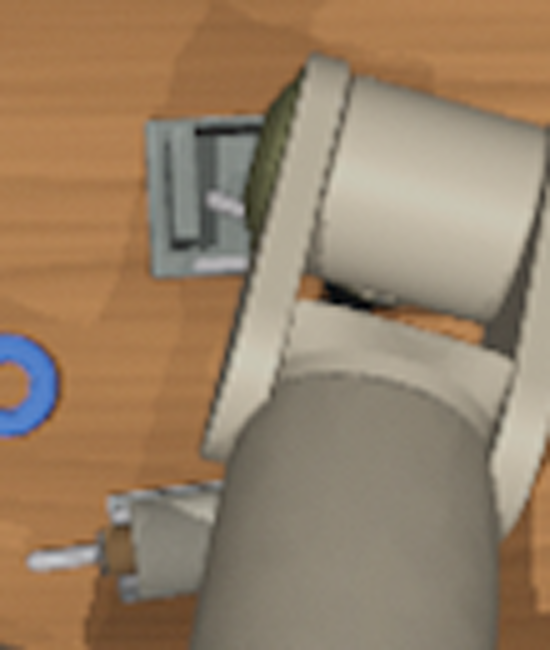

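move_arm --pt "0 0 -0.03 0 0.1" --pt "0 0 -0.07 0 0.1" --pt "0 0 -0.11 0 0.1" --pt "0 0 -0.12 0 0.1" --pt "0 0 -0.12 0 0.1"

```text
time_s: 6.92
tool_pos: [0.6033, -0.0619, 0.199]
eef_rot: [0.984, -0.178, 0.004, 0.003]
ft_force: [0.3, 0.3, -0.8]
opening: 0.0239
```

Run:
```python
from h import *
st(); print(goal([.629,-.310,.20],-.088), goal([.629,-.310,.0815],-.088))
```

```text
t 6.92 tcp [ 0.6033 -0.0619  0.199 ] x [ 0.936 -0.351  0.009] z [ 0.007 -0.007 -1.   ] F [ 0.3  0.3 -0.8] op 0.0239 q [-0.3   0.56  1.3  -0.    1.27  0.06]
(array([0.1389, 0.2791, 0.0011]), np.float64(-0.1291)) (array([0.1376, 0.2785, 0.1492]), np.float64(-0.1291))
```

move_arm --pt "0.1389 0.2791 0 -0.1291 0.1" --pt "0.1389 0.2791 0 -0.1291 0.1" --pt "0.1389 0.2791 0 -0.1291 0.1" --pt "0.1389 0.2791 0 -0.1291 0.1" --pt "0.1389 0.2791 0 -0.1291 0.1" --pt "0.1389 0.2791 0 -0.1291 0.1" --pt "0.1389 0.2791 0 -0.1291 0.1" --pt "0.1389 0.2791 0.0 -0.1291 0.1" --pt "0.138 0.279 0.04 -0.1291 0.1" --pt "0.1376 0.2785 0.08 -0.1291 0.1" --pt "0.1376 0.2785 0.12 -0.1291 0.1" --pt "0.1376 0.2785 0.145 -0.1291 0.1" --pt "0.1376 0.2785 0.1542 -0.1291 0.1" --pt "0.1376 0.2785 0.1542 -0.1291 0.1" --pt "0.1376 0.2785 0.1542 -0.1291 0.1"

```text
time_s: 8.17
tool_pos: [0.629, -0.3081, 0.0778]
eef_rot: [0.999, -0.043, 0.003, 0.003]
ft_force: [-2.9, 0.6, 7.1]
opening: 0.024
```

Run:
```python
from h import *
st()
```

```text
t 8.17 tcp [ 0.629  -0.3081  0.0778] x [ 0.996 -0.086  0.006] z [ 0.005 -0.006 -1.   ] F [-2.9  0.6  7.1] op 0.024 q [-0.62  0.84  1.11 -0.    1.19 -0.54]
```

move_arm --pt "0 0 0 0 0.5" --pt "0 0 0 0 0.5" --pt "0 0 0 0 0.5" --pt "0 0 0 0 0.5" --pt "0 0 -0.03 0 0.5" --pt "0 0 -0.07 0 0.5" --pt "0 0 -0.12 0 0.7" --pt "0 0 -0.15 0 0.85" --pt "0 0 -0.15 0 0.85" --pt "0 0 -0.15 0 0.85"

```text
time_s: 9.0
tool_pos: [0.6285, -0.3073, 0.1992]
eef_rot: [0.999, -0.043, 0.004, 0.004]
ft_force: [0.0, -0.2, -1.1]
opening: 0.0721
```

Run:
```python
from h import *
st(); print(goal([.4565,.0272,.20],np.radians(7.2)), goal([.4565,.0272,.0825],np.radians(7.2)))
crop(cams.capture('side'),340,260,500,400,5,'pics/e4.png')
```

```text
t 9.0 tcp [ 0.6285 -0.3073  0.1992] x [ 0.996 -0.086  0.008] z [ 0.008 -0.008 -1.   ] F [ 0.  -0.2 -1.1] op 0.0721 q [-0.62  0.72  0.99 -0.    1.42 -0.54]
(array([-0.2501, -0.3981, -0.0059]), np.float64(-0.101)) (array([-0.2514, -0.3991,  0.141 ]), np.float64(-0.101))
```

View pics/e4.png

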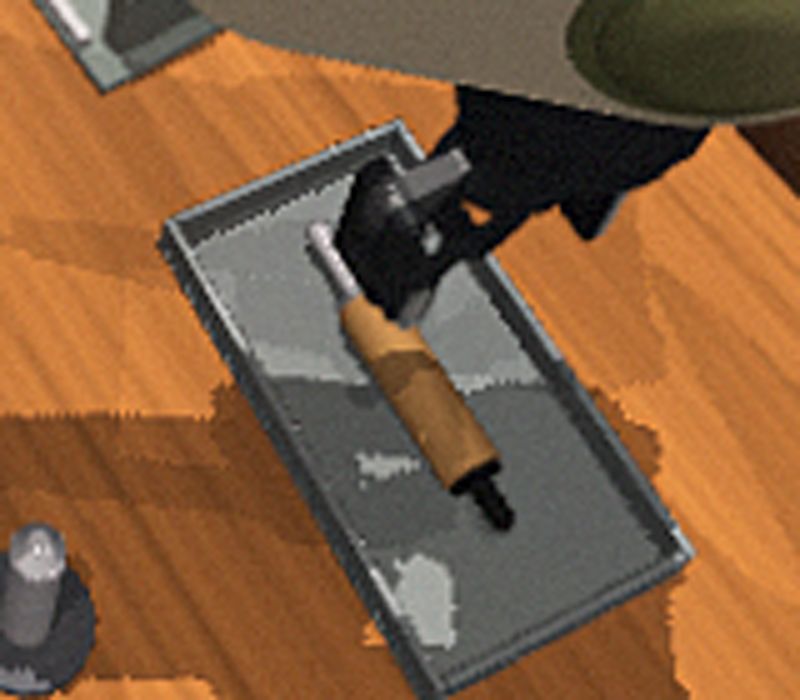

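move_arm --pt "-0.2501 -0.3981 -0.006 -0.101 0.85" --pt "-0.2501 -0.3981 -0.006 -0.101 0.85" --pt "-0.2501 -0.3981 -0.006 -0.101 0.85" --pt "-0.2501 -0.3981 -0.006 -0.101 0.85" --pt "-0.2501 -0.3981 -0.006 -0.101 0.85" --pt "-0.2501 -0.3981 -0.006 -0.101 0.85" --pt "-0.2501 -0.3981 -0.006 -0.101 0.85" --pt "-0.2501 -0.3981 -0.006 -0.101 0.85" --pt "-0.2501 -0.3981 -0.006 -0.101 0.85" --pt "-0.2501 -0.3981 -0.006 -0.101 0.85" --pt "-0.2501 -0.3981 -0.006 -0.101 0.85" --pt "-0.2501 -0.3981 -0.006 -0.101 0.85" --pt "-0.2501 -0.3981 -0.006 -0.101 0.85" --pt "-0.2501 -0.3981 -0.006 -0.101 0.85"

```text
time_s: 10.22
tool_pos: [0.4566, 0.0265, 0.1989]
eef_rot: [0.998, 0.062, 0.002, 0.003]
ft_force: [-0.9, -0.0, -0.1]
opening: 0.0726
```

Run:
```python
from h import *
st(); print(goal([.4565,.0272,.0825],np.radians(7.2)))
crop(cams.capture('side'),220,150,380,290,5,'pics/e5.png')
```

```text
t 10.22 tcp [0.4566 0.0265 0.1989] x [0.992 0.124 0.004] z [ 0.004 -0.005 -1.   ] F [-0.9 -0.  -0.1] op 0.0726 q [-0.2   0.34  1.71 -0.01  1.09 -0.32]
(array([-0.0005, -0.0018,  0.1455]), np.float64(-0.0008))
```

View pics/e5.png

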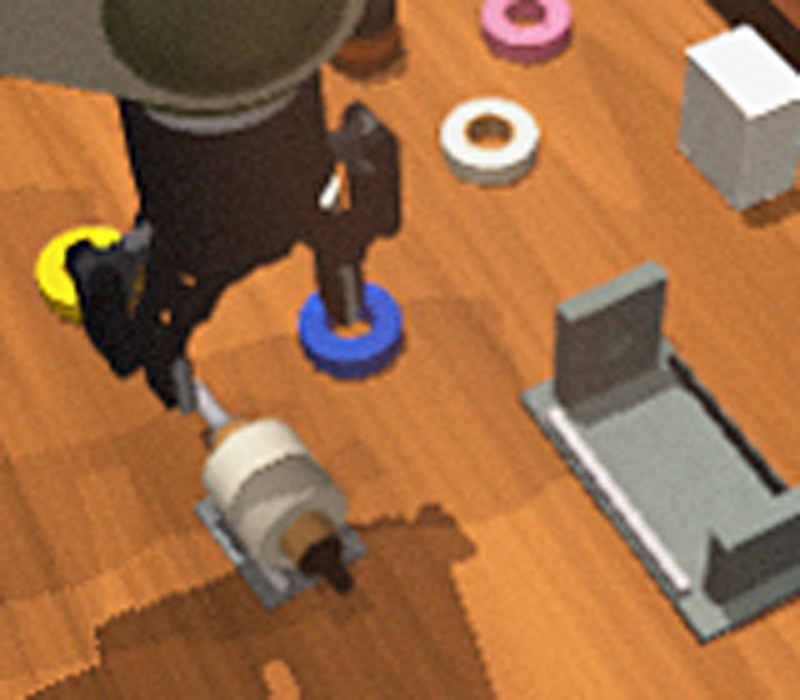

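move_arm --pt "-0.0005 -0.0012 0.04 -0.001 0.85" --pt "-0.0005 -0.0018 0.08 -0.001 0.85" --pt "-0.0005 -0.0018 0.12 -0.001 0.85" --pt "-0.0005 -0.0018 0.138 -0.001 0.85" --pt "-0.0005 -0.0018 0.1455 -0.001 0.85" --pt "-0.0005 -0.0018 0.1455 -0.001 0.85" --pt "-0.0005 -0.0018 0.1455 -0.001 0.85"

```text
time_s: 10.85
tool_pos: [0.457, 0.0268, 0.0831]
eef_rot: [0.998, 0.063, 0.002, 0.003]
ft_force: [0.1, -1.0, 0.8]
opening: 0.0727
```

Run:
```python
from h import *
st()
crop(cams.capture('side'),220,150,380,290,5,'pics/e6.png')
```

```text
t 10.85 tcp [0.457  0.0268 0.0831] x [0.992 0.125 0.004] z [ 0.005 -0.006 -1.   ] F [ 0.1 -1.   0.8] op 0.0727 q [-0.2   0.53  1.84 -0.01  0.76 -0.32]
```

View pics/e6.png

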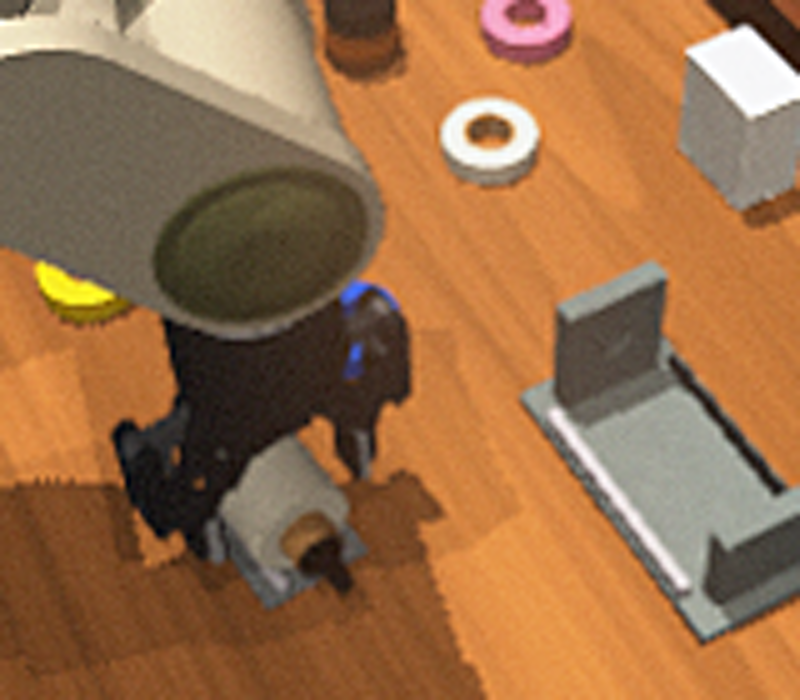

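move_arm --pt "0 0 0 0 0.3" --pt "0 0 0 0 0.3" --pt "0 0 0 0 0.3" --pt "0 0 0 0 0.3" --pt "0 0 0 0 0.3" --pt "0 0 0 0 0.3" --newtons 90

```text
time_s: 11.4
tool_pos: [0.4546, 0.027, 0.0846]
eef_rot: [0.998, 0.063, 0.0, 0.003]
ft_force: [-15.1, -4.7, 18.9]
opening: 0.0478
```

Run:
```python
from h import *
st()
```

```text
t 11.4 tcp [0.4546 0.027  0.0846] x [ 0.992  0.126 -0.   ] z [ 0.001 -0.006 -1.   ] F [-15.1  -4.7  18.9] op 0.0478 q [-0.2   0.53  1.85 -0.01  0.76 -0.32]
```

move_arm --pt "0 0 0 0 0.7" --pt "0 0 0 0 0.7" --pt "0 0 0.006 0 0.7" --pt "0 0 0.0065 0 0.7" --pt "0 0 0.0065 0 0.7" --pt "0 0 0.0065 0 0.7" --newtons 80

```text
time_s: 11.9
tool_pos: [0.4547, 0.0269, 0.0793]
eef_rot: [0.998, 0.063, 0.0, 0.003]
ft_force: [-0.2, 0.1, 0.2]
opening: 0.0597
```

Run:
```python
from h import *
st()
```

```text
t 11.9 tcp [0.4547 0.0269 0.0793] x [ 0.992  0.126 -0.   ] z [ 0.001 -0.006 -1.   ] F [-0.2  0.1  0.2] op 0.0597 q [-0.2   0.54  1.85 -0.01  0.75 -0.32]
```

move_arm --pt "0 0 0 0 0.3" --pt "0 0 0 0 0.3" --pt "0 0 0 0 0.3" --pt "0 0 0 0 0.3" --pt "0 0 0 0 0.3" --pt "0 0 0 0 0.3" --newtons 80

```text
time_s: 12.4
tool_pos: [0.4546, 0.0269, 0.0797]
eef_rot: [0.998, 0.063, -0.0, 0.003]
ft_force: [-2.9, -0.4, 7.4]
opening: 0.0485
```

Run:
```python
from h import *
st()
```

```text
t 12.4 tcp [0.4546 0.0269 0.0797] x [ 0.992  0.126 -0.   ] z [ 0.    -0.006 -1.   ] F [-2.9 -0.4  7.4] op 0.0485 q [-0.2   0.54  1.85 -0.01  0.75 -0.32]
```

move_arm --pt "0 0 -0.03 0 0.3" --pt "0 0 -0.07 0 0.3" --pt "0 0 -0.11 0 0.3" --pt "0 0 -0.15 0 0.3" --pt "0 0 -0.15 0 0.3" --pt "0 0 -0.15 0 0.3"

```text
time_s: 12.9
tool_pos: [0.4548, 0.0277, 0.2006]
eef_rot: [0.998, 0.063, 0.001, 0.003]
ft_force: [-0.8, 0.9, -2.0]
opening: 0.0484
```

Run:
```python
from h import *
s=st(); 
psi=np.arctan2(.126,.992); a=np.array([-np.sin(psi),np.cos(psi),0]); o=s['tool_pos']-[0,0,.0482]
P=[o+a*t for t in (.08,-.064,-.04,.04,0)]
crop(cams.capture('side'),220,110,380,250,5,'pics/e7.png',pix('side',P))
crop(cams.capture('top'),290,190,400,290,6,'pics/e8.png',pix('top',P))
print(goal([.637,-.0644,.20],.0252))
```

```text
t 12.9 tcp [0.4548 0.0277 0.2006] x [0.992 0.126 0.002] z [ 0.003 -0.007 -1.   ] F [-0.8  0.9 -2. ] op 0.0484 q [-0.2   0.33  1.71 -0.01  1.09 -0.32]
(array([ 0.2124,  0.1431, -0.0015]), np.float64(0.0483))
```

View pics/e7.png

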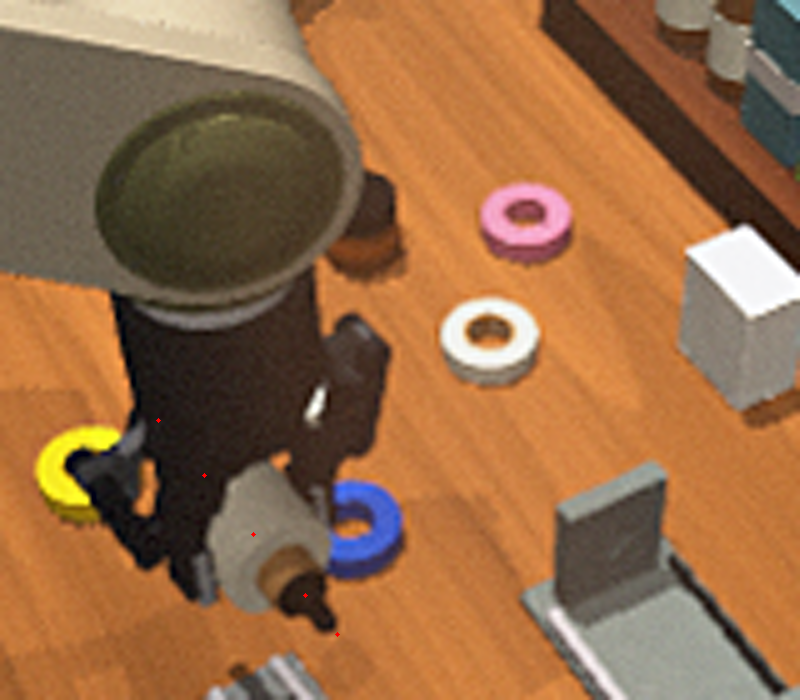

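View pics/e8.png

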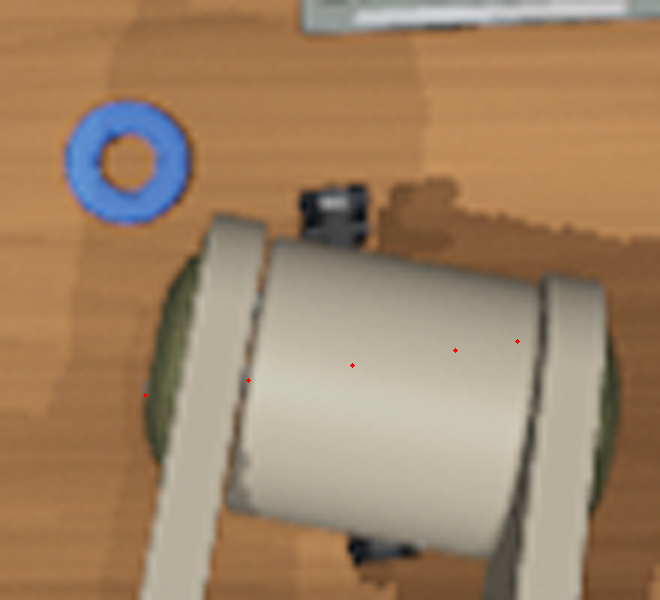

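move_arm --pt "0.2124 0.1443 -0.0015 0.0483 0.3" --pt "0.2124 0.1443 -0.0015 0.0483 0.3" --pt "0.2124 0.1443 -0.0015 0.0483 0.3" --pt "0.2124 0.1443 -0.0015 0.0483 0.3" --pt "0.2124 0.1443 -0.0015 0.0483 0.3" --pt "0.2124 0.1443 -0.0015 0.0483 0.3" --pt "0.2124 0.1443 -0.0015 0.0483 0.3" --pt "0.2124 0.1443 -0.0015 0.0483 0.3" --pt "0.2124 0.1443 -0.0015 0.0483 0.3"

```text
time_s: 13.75
tool_pos: [0.6361, -0.0647, 0.199]
eef_rot: [1.0, 0.013, -0.002, 0.002]
ft_force: [-0.5, 0.3, -2.1]
opening: 0.0486
```

Run:
```python
from h import *
st(); print(goal([.637,-.0654,.1215],.0252))
```

```text
t 13.75 tcp [ 0.6361 -0.0647  0.199 ] x [ 1.     0.026 -0.004] z [-0.004 -0.005 -1.   ] F [-0.5  0.3 -2.1] op 0.0486 q [-0.28  0.62  1.19 -0.01  1.34 -0.31]
(array([0.0015, 0.0004, 0.0969]), np.float64(0.0002))
```

move_arm --pt "0.0015 0.0005 0.03 0 0.3" --pt "0.0015 0.0005 0.06 0 0.3" --pt "0.0015 0.0005 0.08 0 0.3" --pt "0.0015 0.0005 0.0965 0 0.3" --pt "0.0015 0.0005 0.0965 0 0.3" --pt "0.0015 0.0005 0.0965 0 0.3"

```text
time_s: 14.25
tool_pos: [0.6365, -0.0649, 0.122]
eef_rot: [1.0, 0.013, -0.003, 0.002]
ft_force: [0.1, 0.2, -1.9]
opening: 0.0484
```

Run:
```python
from h import *
s=st()
psi=.025; a=np.array([-np.sin(psi),np.cos(psi),0]); o=s['tool_pos']-[0,0,.0482]
P=[o+a*t for t in (.08,-.064,-.04,.04,0)]
crop(cams.capture('side'),290,180,400,290,6,'pics/f1.png',pix('side',P))
```

```text
t 14.25 tcp [ 0.6365 -0.0649  0.122 ] x [ 1.     0.026 -0.005] z [-0.005 -0.005 -1.   ] F [ 0.1  0.2 -1.9] op 0.0484 q [-0.28  0.7   1.27 -0.01  1.17 -0.31]
```

View pics/f1.png

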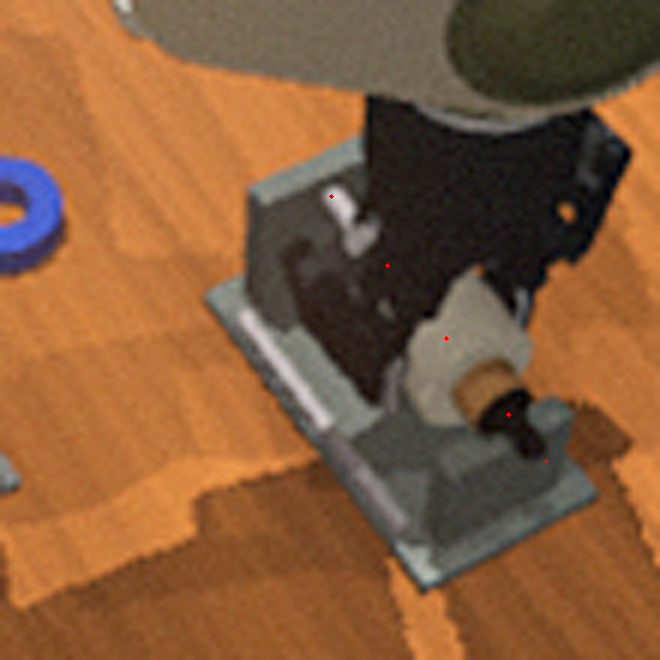

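move_arm --pt "0 -0.006 0 0 0.3" --pt "0 -0.012 0 0 0.3" --pt "0 -0.018 0 0 0.3" --pt "0 -0.024 0 0 0.3" --pt "0 -0.024 0 0 0.3" --pt "0 -0.024 0 0 0.3"

```text
time_s: 14.8
tool_pos: [0.6366, -0.046, 0.1232]
eef_rot: [1.0, 0.013, -0.001, 0.003]
ft_force: [0.1, -6.7, -0.4]
opening: 0.048
```

Run:
```python
from h import *
s=st()
psi=.025; a=np.array([-np.sin(psi),np.cos(psi),0]); o=s['tool_pos']-[0,0,.0482]
P=[o+a*t for t in (-.064,)]
crop(cams.capture('side'),290,180,400,290,6,'pics/f2.png',pix('side',P))
```

```text
t 14.8 tcp [ 0.6366 -0.046   0.1232] x [ 1.     0.026 -0.003] z [-0.003 -0.006 -1.   ] F [ 0.1 -6.7 -0.4] op 0.048 q [-0.26  0.7   1.28 -0.01  1.17 -0.28]
```

View pics/f2.png

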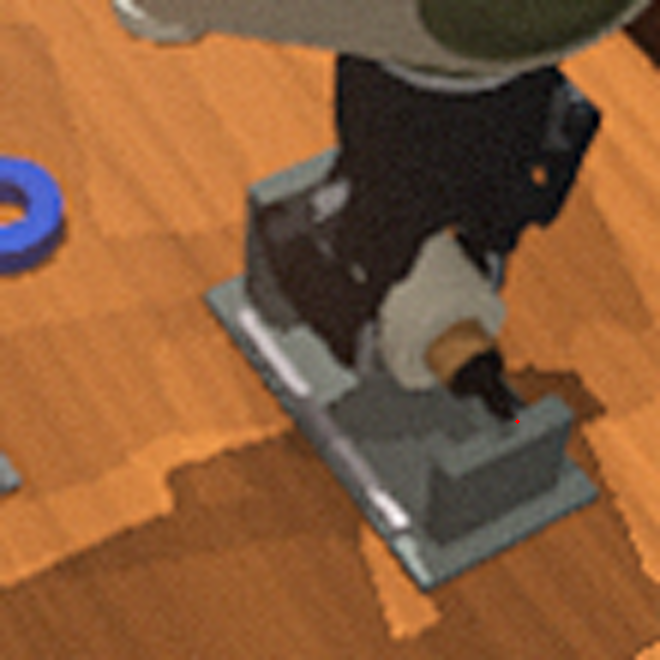

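move_arm --pt "0 -0.006 0 0 0.3" --pt "0 -0.012 0 0 0.3" --pt "0 -0.0155 0 0 0.3" --pt "0 -0.0155 0 0 0.3" --pt "0 -0.0155 0 0 0.3"

```text
time_s: 15.27
tool_pos: [0.6364, -0.0346, 0.1235]
eef_rot: [1.0, 0.013, -0.001, 0.004]
ft_force: [0.6, -9.2, -1.0]
opening: 0.0483
```

Run:
```python
from h import *
s=st()
psi=.025; a=np.array([-np.sin(psi),np.cos(psi),0]); o=s['tool_pos']-[0,0,.0482]
P=[o+a*t for t in (-.064,)]
crop(cams.capture('side'),290,180,400,290,6,'pics/f3.png',pix('side',P))
```

```text
t 15.27 tcp [ 0.6364 -0.0346  0.1235] x [ 1.     0.026 -0.002] z [-0.002 -0.009 -1.   ] F [ 0.6 -9.2 -1. ] op 0.0483 q [-0.24  0.7   1.28 -0.01  1.16 -0.26]
```

View pics/f3.png

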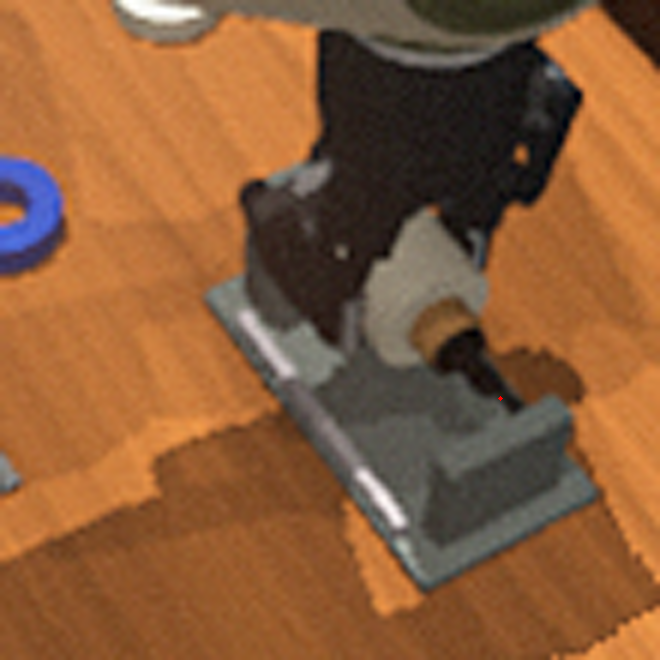

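Run:
```python
from h import *
crop(cams.capture('side'),355,220,395,265,14,'pics/f4.png')
```

```text
(no output)
```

View pics/f4.png

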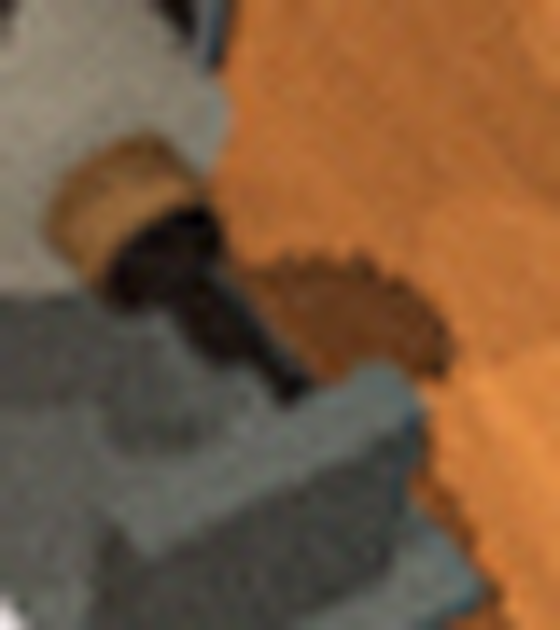

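move_arm --pt "0 -0.0012 0.006 0 0.3" --pt "0 -0.0012 0.012 0 0.3" --pt "0 -0.0012 0.018 0 0.3" --pt "0 -0.0012 0.024 0 0.3" --pt "0 -0.0012 0.03 0 0.3" --pt "0 -0.0012 0.0345 0 0.3" --pt "0 -0.0012 0.038 0 0.3" --pt "0 -0.0012 0.038 0 0.3" --pt "0 -0.0012 0.038 0 0.3"

```text
time_s: 16.12
tool_pos: [0.6367, -0.0347, 0.0938]
eef_rot: [1.0, 0.013, -0.0, 0.005]
ft_force: [1.1, -6.4, -0.3]
opening: 0.0484
```

Run:
```python
from h import *
s=st()
crop(cams.capture('side'),290,180,400,290,6,'pics/f5.png')
```

```text
t 16.12 tcp [ 0.6367 -0.0347  0.0938] x [ 1.     0.026 -0.001] z [-0.   -0.01 -1.  ] F [ 1.1 -6.4 -0.3] op 0.0484 q [-0.24  0.73  1.3  -0.01  1.1  -0.26]
```

View pics/f5.png

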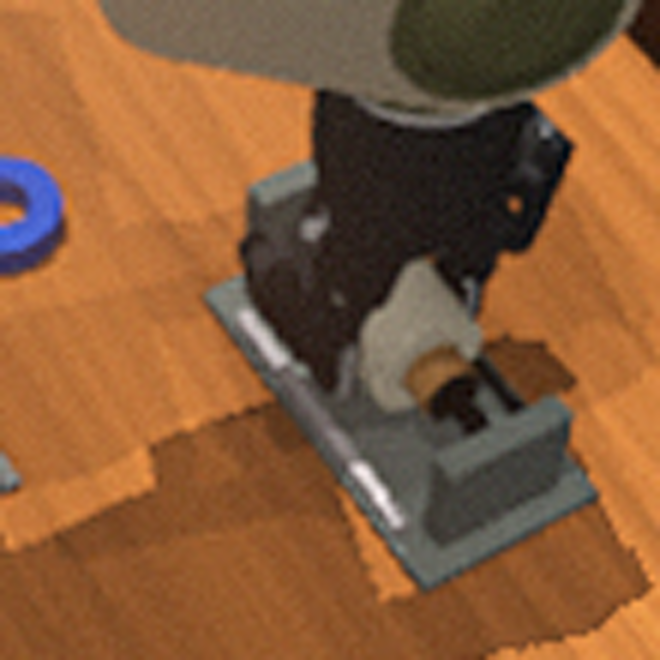

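move_arm --pt "0 0.003 0 0 0.3" --pt "0 0.006 0 0 0.3" --pt "0 0.008 0 0 0.3" --pt "0 0.01 0 0 0.3" --pt "0 0.0115 0 0 0.3" --pt "0 0.0115 0 0 0.3" --pt "0 0.0115 0 0 0.3"

```text
time_s: 16.75
tool_pos: [0.637, -0.044, 0.0941]
eef_rot: [1.0, 0.013, -0.0, 0.005]
ft_force: [-0.5, -4.8, -0.6]
opening: 0.0485
```

Run:
```python
from h import *
s=st()
crop(cams.capture('side'),290,180,400,290,6,'pics/f6.png')
```

```text
t 16.75 tcp [ 0.637  -0.044   0.0941] x [ 1.     0.026 -0.   ] z [-0.   -0.01 -1.  ] F [-0.5 -4.8 -0.6] op 0.0485 q [-0.25  0.74  1.3  -0.01  1.1  -0.27]
```

View pics/f6.png

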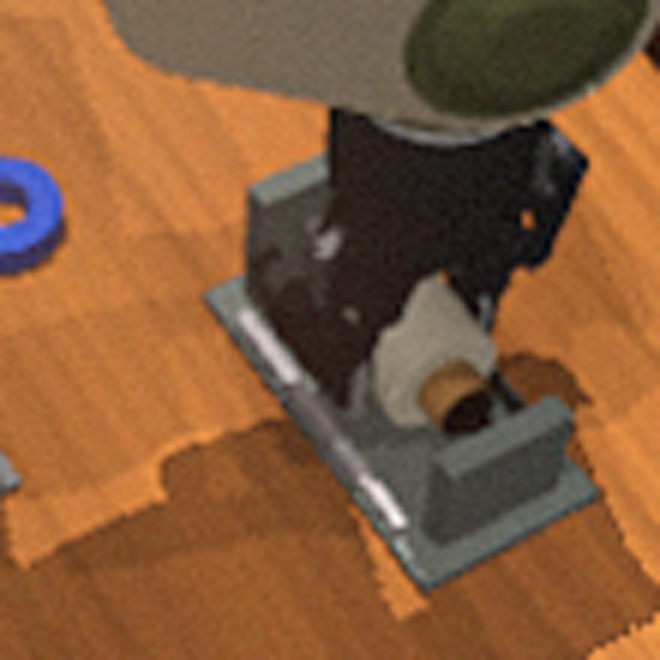

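move_arm --pt "0 0.002 0 0 0.3" --pt "0 0.003 0 0 0.3" --pt "0 0.0035 0 0 0.3" --pt "0 0.0035 0 0 0.3"

```text
time_s: 17.13
tool_pos: [0.637, -0.0457, 0.0941]
eef_rot: [1.0, 0.013, -0.0, 0.004]
ft_force: [-0.2, 5.0, 0.3]
opening: 0.0483
```

Run:
```python
from h import *
s=st()
```

```text
t 17.13 tcp [ 0.637  -0.0457  0.0941] x [ 1.     0.026 -0.001] z [-0.    -0.009 -1.   ] F [-0.2  5.   0.3] op 0.0483 q [-0.25  0.74  1.3  -0.01  1.1  -0.28]
```

move_arm --pt "0 0 0 0 0.6" --pt "0 0 0 0 0.75" --pt "0 0 0 0 0.8" --pt "0 0 0 0 0.8" --pt "0 0 0 0 0.8" --pt "0 0 -0.03 0 0.8" --pt "0 0 -0.07 0 0.8" --pt "0 0 -0.12 0 0.8" --pt "-0.05 0.03 -0.13 0 0.8" --pt "-0.1 0.03 -0.13 0 0.8" --pt "-0.15 0.0 -0.13 0 0.8" --pt "-0.2 0.0 -0.13 0 0.8" --pt "-0.25 0.0 -0.13 0 0.8" --pt "-0.25 0 -0.13 0 0.8" --pt "-0.25 0 -0.13 0 0.8"

```text
time_s: 18.38
tool_pos: [0.4354, -0.0498, 0.1987]
eef_rot: [1.0, 0.013, -0.0, 0.004]
ft_force: [1.0, -0.5, 0.5]
opening: 0.0685
```

Run:
```python
from h import *
s=st()
It=cams.capture('top');Is=cams.capture('side')
cv2.imwrite('pics/g0.png',It[:,:,::-1])
crop(It,310,140,420,230,6,'pics/g1.png');crop(Is,290,180,400,290,6,'pics/g2.png')
```

```text
t 18.38 tcp [ 0.4354 -0.0498  0.1987] x [ 1.     0.026 -0.001] z [-0.001 -0.009 -1.   ] F [ 1.  -0.5  0.5] op 0.0685 q [-0.38  0.31  1.76 -0.01  1.07 -0.4 ]
```

View pics/g0.png

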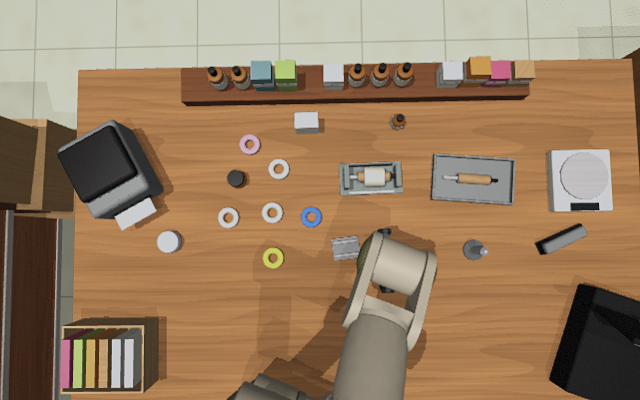

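View pics/g2.png

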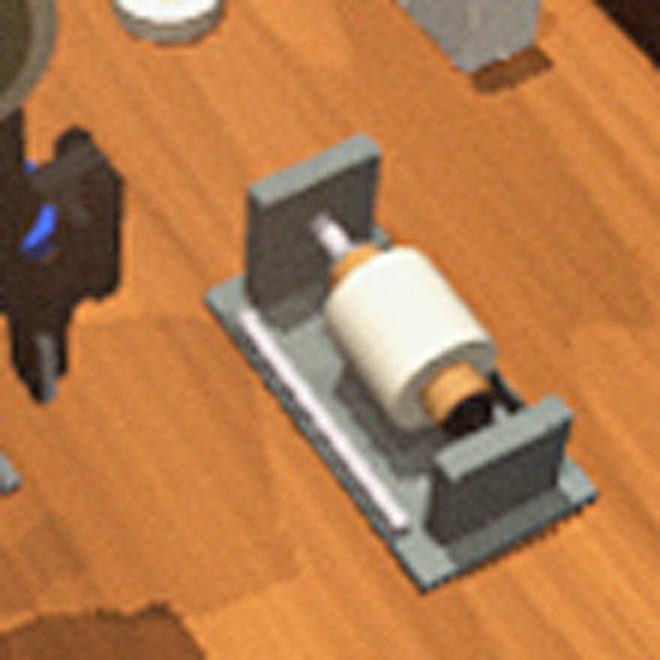

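View pics/g1.png

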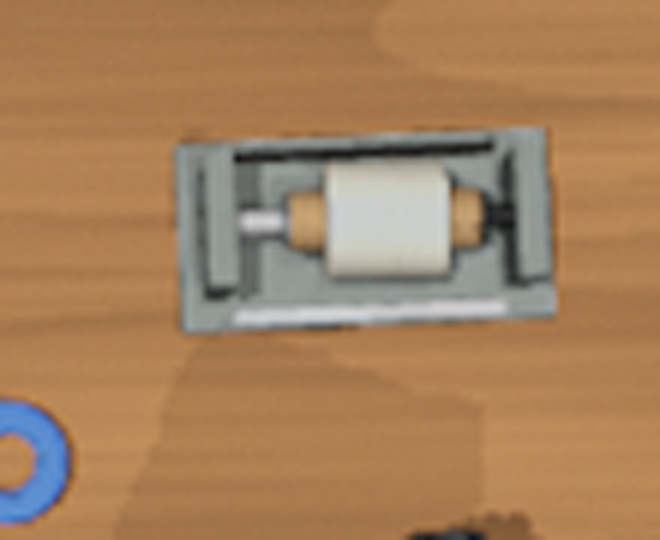

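Run:
```python
from h import *
st(); print(goal([.550,.219,.20],0.0),goal([.550,.219,.0725],0.0))
```

```text
t 18.48 tcp [ 0.4381 -0.0505  0.1988] x [1.    0.026 0.002] z [ 0.002 -0.01  -1.   ] F [ 0.7 -0.8 -0.3] op 0.0683 q [-0.38  0.31  1.75 -0.01  1.07 -0.4 ]
(array([ 0.1486, -0.3331, -0.0045]), np.float64(0.0124)) (array([ 0.1483, -0.3346,  0.1549]), np.float64(0.0124))
```

move_arm --pt "0.1486 -0.333 -0.005 0.0124 0.85" --pt "0.1486 -0.333 -0.005 0.0124 0.85" --pt "0.1486 -0.333 -0.005 0.0124 0.85" --pt "0.1486 -0.333 -0.005 0.0124 0.85" --pt "0.1486 -0.333 -0.005 0.0124 0.85" --pt "0.1486 -0.333 -0.005 0.0124 0.85" --pt "0.1486 -0.333 -0.005 0.0124 0.85" --pt "0.1486 -0.333 -0.005 0.0124 0.85" --pt "0.1486 -0.333 0.03 0.0124 0.85" --pt "0.1486 -0.334 0.07 0.0124 0.85" --pt "0.1486 -0.334 0.09 0.0124 0.85" --pt "0.1486 -0.334 0.09 0.0124 0.85" --pt "0.1486 -0.334 0.09 0.0124 0.85"

```text
time_s: 19.57
tool_pos: [0.551, 0.2192, 0.1239]
eef_rot: [1.0, 0.0, 0.001, 0.005]
ft_force: [0.5, 0.1, -0.0]
opening: 0.0727
```

Run:
```python
from h import *
st(); print(goal([.550,.219,.0725],0.0))
crop(cams.capture('side'),220,130,340,230,6,'pics/h1.png',pix('side',[.551,.219,.016]))
```

```text
t 19.57 tcp [0.551  0.2192 0.1239] x [1.    0.    0.001] z [ 0.001 -0.01  -1.   ] F [ 0.5  0.1 -0. ] op 0.0727 q [ 0.18  0.63  1.42 -0.01  1.09  0.19]
(array([-0.0013, -0.0004,  0.0643]), np.float64(0.0))
```

View pics/h1.png

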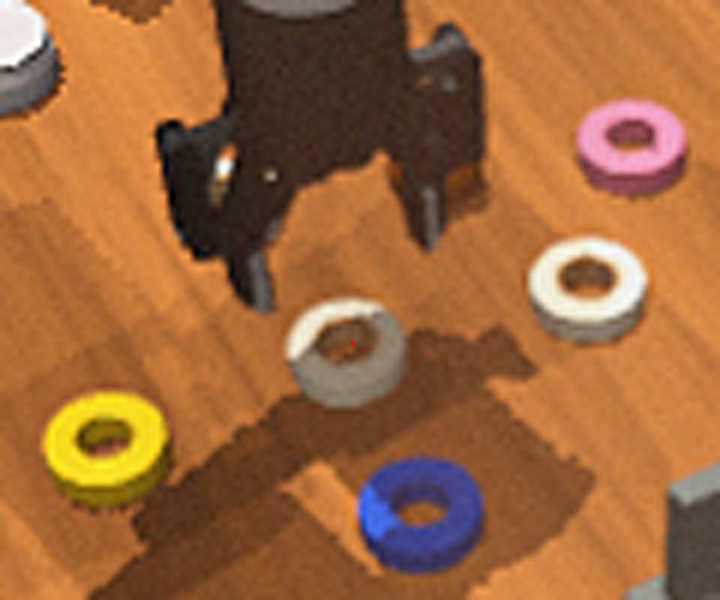

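move_arm --pt "-0.001 0 0.03 0 0.85" --pt "-0.001 0 0.055 0 0.85" --pt "-0.001 0 0.0643 0 0.85" --pt "-0.001 0 0.0643 0 0.85" --pt "-0.001 0 0.0643 0 0.5" --pt "-0.001 0 0.0643 0 0.4" --pt "-0.001 0 0.0643 0 0.4" --pt "-0.001 0 0.0643 0 0.4" --pt "-0.001 0 0.0643 0 0.4" --pt "-0.001 0 0.0643 0 0.4" --newtons 50

```text
time_s: 20.45
tool_pos: [0.5514, 0.2189, 0.0759]
eef_rot: [1.0, -0.0, 0.003, 0.004]
ft_force: [-0.8, 1.1, 5.7]
opening: 0.0515
```

Run:
```python
from h import *
st()
crop(cams.capture('side'),220,130,340,230,6,'pics/h2.png')
```

```text
t 20.45 tcp [0.5514 0.2189 0.0759] x [ 1.    -0.     0.007] z [ 0.007 -0.009 -1.   ] F [-0.8  1.1  5.7] op 0.0515 q [ 0.18  0.7   1.46 -0.01  0.98  0.19]
```

View pics/h2.png

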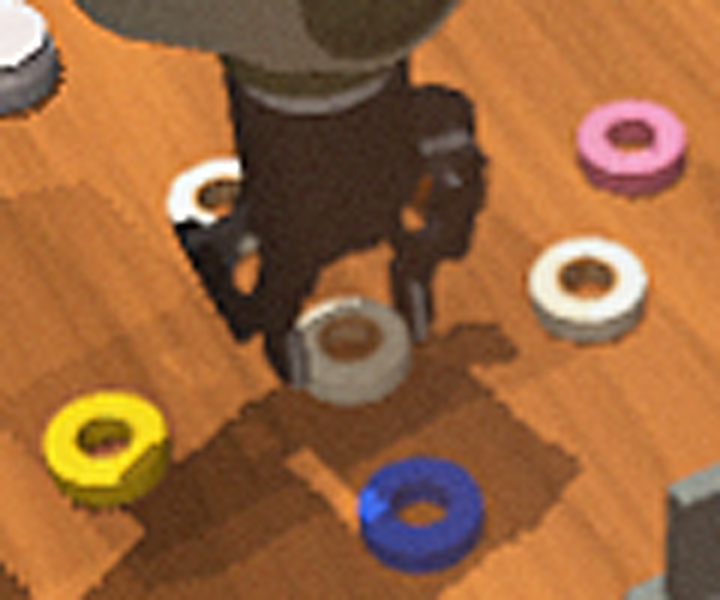

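move_arm --pt "0 0 -0.003 0 0.7" --pt "0 0 -0.0075 0 0.7" --pt "0 0 -0.0075 0 0.7" --pt "0 0 -0.0075 0 0.4" --pt "0 0 -0.0075 0 0.4" --pt "0 0 -0.0075 0 0.4" --pt "0 0 -0.0075 0 0.4" --pt "0 0 -0.0075 0 0.4" --newtons 50

```text
time_s: 21.17
tool_pos: [0.5517, 0.2191, 0.0838]
eef_rot: [1.0, -0.0, 0.004, 0.004]
ft_force: [-4.4, -0.8, 14.9]
opening: 0.0496
```

Run:
```python
from h import *
st()
crop(cams.capture('side'),220,130,340,230,6,'pics/h3.png')
```

```text
t 21.17 tcp [0.5517 0.2191 0.0838] x [ 1.    -0.     0.009] z [ 0.009 -0.008 -1.   ] F [-4.4 -0.8 14.9] op 0.0496 q [ 0.18  0.69  1.45 -0.01  0.99  0.19]
```

View pics/h3.png

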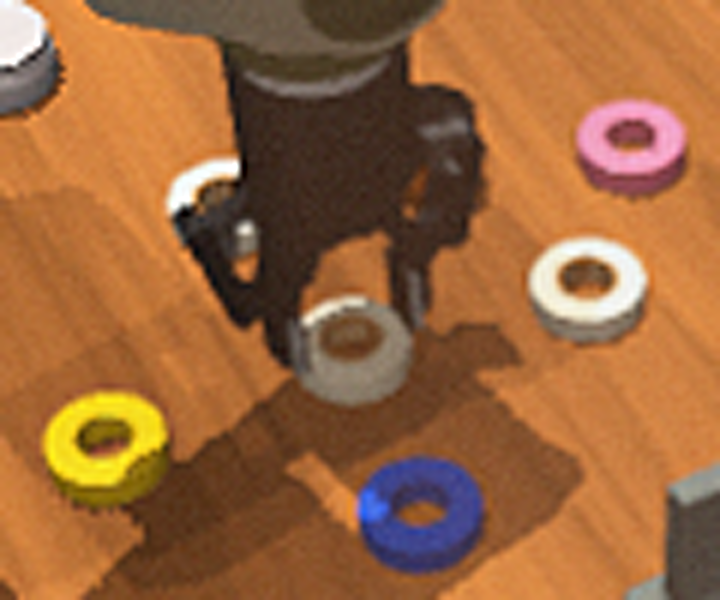

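move_arm --pt "0 0 -0.01 0 0.4" --pt "0 0 -0.04 0 0.4" --pt "0 0 -0.09 0 0.4" --pt "0 0 -0.14 0 0.4" --pt "0 0 -0.16 0 0.4" --pt "0 0 -0.16 0 0.4"

```text
time_s: 21.72
tool_pos: [0.5516, 0.2205, 0.2166]
eef_rot: [1.0, 0.0, 0.009, 0.003]
ft_force: [-0.3, 0.3, -0.2]
opening: 0.0488
```

Run:
```python
from h import *
st(); print(goal([.4455,-.3000,.22],0.0))
crop(cams.capture('side'),220,80,340,180,6,'pics/h4.png')
```

```text
t 21.72 tcp [0.5516 0.2205 0.2166] x [1.    0.    0.017] z [ 0.017 -0.007 -1.   ] F [-0.3  0.3 -0.2] op 0.0488 q [ 0.18  0.53  1.32 -0.01  1.28  0.19]
(array([-0.1326,  0.6506, -0.0021]), np.float64(0.0))
```

View pics/h4.png

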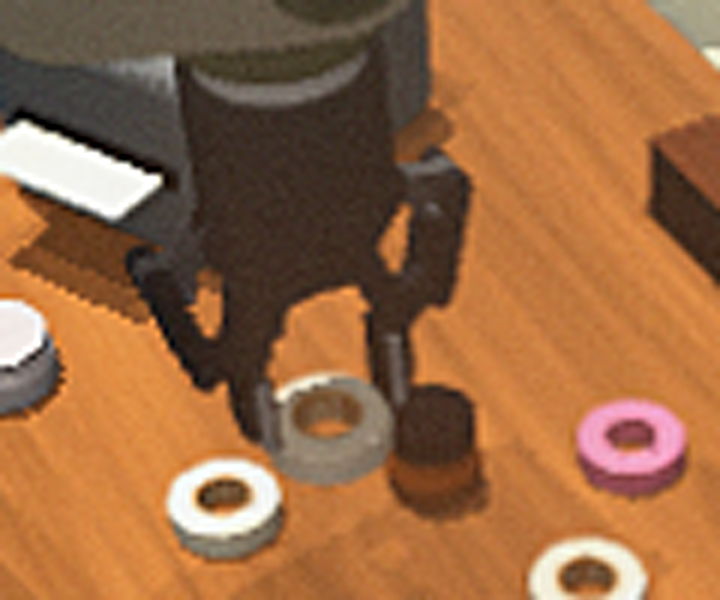

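move_arm --pt "-0.1326 0.6506 -0.002 0 0.4" --pt "-0.1326 0.6506 -0.002 0 0.4" --pt "-0.1326 0.6506 -0.002 0 0.4" --pt "-0.1326 0.6506 -0.002 0 0.4" --pt "-0.1326 0.6506 -0.002 0 0.4" --pt "-0.1326 0.6506 -0.002 0 0.4" --pt "-0.1326 0.6506 -0.002 0 0.4" --pt "-0.1326 0.6506 -0.002 0 0.4" --pt "-0.1326 0.6506 -0.002 0 0.4" --pt "-0.1326 0.6506 -0.002 0 0.4" --pt "-0.1326 0.6506 -0.002 0 0.4" --pt "-0.1326 0.6506 -0.002 0 0.4" --pt "-0.1326 0.6506 -0.002 0 0.4" --pt "-0.1326 0.6506 -0.002 0 0.4" --pt "-0.1326 0.6506 -0.002 0 0.4" --pt "-0.1326 0.6506 -0.002 0 0.4" --pt "-0.1326 0.6506 -0.002 0 0.4" --pt "-0.1326 0.6506 -0.002 0 0.4"

```text
time_s: 23.27
tool_pos: [0.445, -0.2989, 0.2177]
eef_rot: [1.0, 0.001, 0.006, 0.003]
ft_force: [0.3, -0.2, -0.4]
opening: 0.0489
```

Run:
```python
from h import *
st(); print(goal([.4455,-.3000,.1835],0.0))
crop(cams.capture('side'),290,270,410,400,5,'pics/h5.png')
```

```text
t 23.27 tcp [ 0.445  -0.2989  0.2177] x [1.    0.002 0.012] z [ 0.012 -0.007 -1.   ] F [ 0.3 -0.2 -0.4] op 0.0489 q [-0.81  0.43  1.48  0.    1.21 -0.82]
(array([0.0001, 0.0011, 0.0427]), np.float64(0.0008))
```

View pics/h5.png

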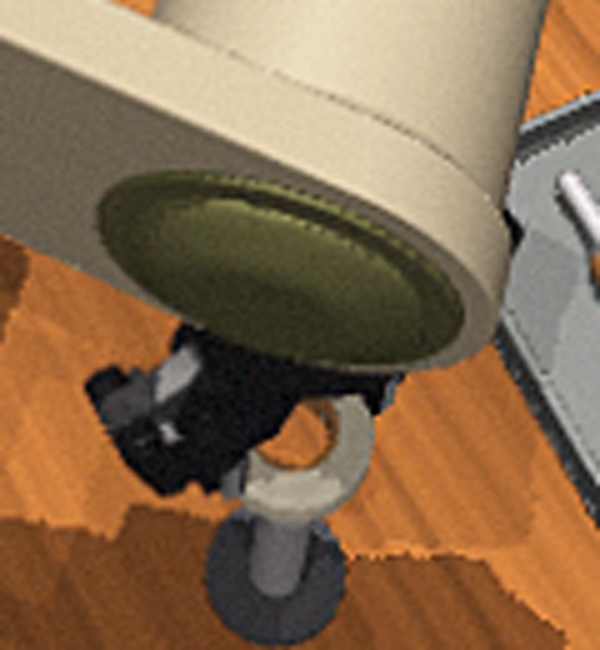

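move_arm --pt "0 0.0012 0.02 0 0.4" --pt "0 0.0012 0.035 0 0.4" --pt "0 0.0012 0.045 0 0.4" --pt "0 0.0012 0.055 0 0.4" --pt "0 0.0012 0.065 0 0.4" --pt "0 0.0012 0.065 0 0.4"

```text
time_s: 23.82
tool_pos: [0.4456, -0.3011, 0.1648]
eef_rot: [1.0, 0.001, 0.006, 0.005]
ft_force: [-2.1, -6.7, -4.2]
opening: 0.0489
```

Run:
```python
from h import *
st()
crop(cams.capture('side'),290,270,410,400,5,'pics/h6.png')
```

```text
t 23.82 tcp [ 0.4456 -0.3011  0.1648] x [1.    0.002 0.012] z [ 0.012 -0.009 -1.   ] F [-2.1 -6.7 -4.2] op 0.0489 q [-0.82  0.5   1.55  0.    1.08 -0.82]
```

View pics/h6.png

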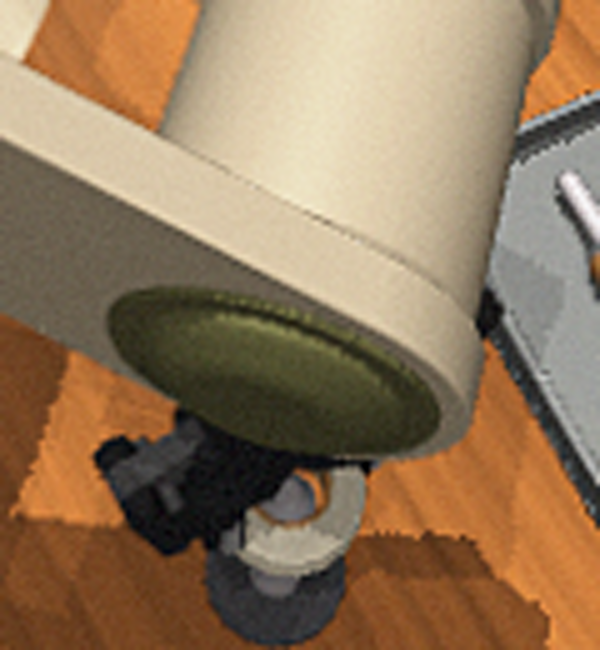

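move_arm --pt "-0.001 0.004 0 0 0.4" --pt "-0.001 0.004 0.02 0 0.4" --pt "-0.001 0.004 0.04 0 0.4" --pt "-0.001 0.004 0.06 0 0.4" --pt "-0.001 0.004 0.068 0 0.4" --pt "-0.001 0.004 0.068 0 0.4" --pt "-0.001 0.004 0.068 0 0.4"

```text
time_s: 24.45
tool_pos: [0.4456, -0.305, 0.1111]
eef_rot: [1.0, 0.001, 0.006, 0.004]
ft_force: [0.5, 0.5, -0.5]
opening: 0.0488
```

Run:
```python
from h import *
st()
crop(cams.capture('side'),290,270,410,400,5,'pics/h7.png')
```

```text
t 24.45 tcp [ 0.4456 -0.305   0.1111] x [1.    0.002 0.012] z [ 0.012 -0.009 -1.   ] F [ 0.5  0.5 -0.5] op 0.0488 q [-0.82  0.58  1.6   0.    0.95 -0.82]
```

View pics/h7.png

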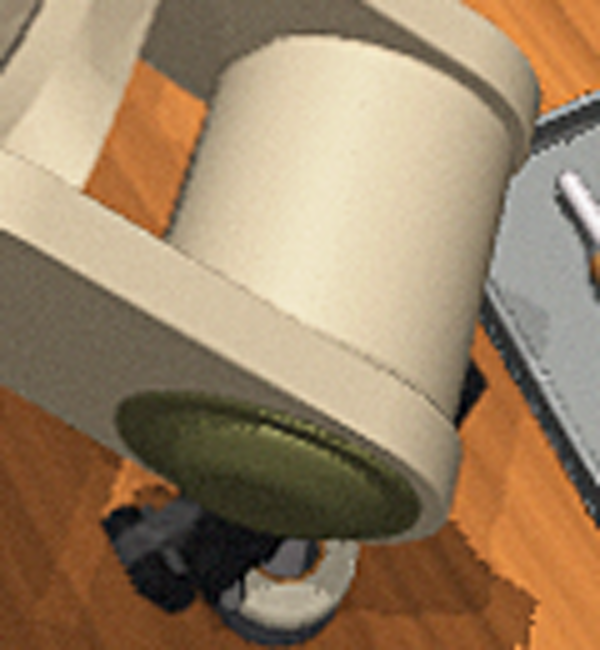

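move_arm --pt "0 0 0 0 0.8" --pt "0 0 0 0 0.8" --pt "0 0 0 0 0.8" --pt "0 0 0 0 0.8" --pt "0 0 -0.04 0 0.8" --pt "0 0 -0.08 0 0.8" --pt "0 0 -0.12 0 0.8" --pt "0 0 -0.13 0 0.8" --pt "0 -0.05 -0.13 0 0.8" --pt "0 -0.1 -0.13 0 0.8" --pt "0 -0.15 -0.13 0 0.8" --pt "0 -0.2 -0.13 0 0.8" --pt "0 -0.2 -0.13 0 0.8" --pt "0 -0.2 -0.13 0 0.8"

```text
time_s: 25.67
tool_pos: [0.444, -0.1425, 0.214]
eef_rot: [1.0, 0.003, 0.006, 0.005]
ft_force: [0.8, -0.6, 0.7]
opening: 0.0682
```

Run:
```python
from h import *
st()
crop(cams.capture('side'),290,270,410,400,5,'pics/h8.png')
It=cams.capture('top')
crop(It,205,130,325,270,4,'pics/h9.png')
print([(np.round(b['xy'],1).tolist(),round(b['score'],2)) for b in models.boxes_of('top','roll1')])
crop(It,440,210,510,280,7,'pics/h10.png')
```

```text
t 25.67 tcp [ 0.444  -0.1425  0.214 ] x [1.    0.005 0.013] z [ 0.013 -0.01  -1.   ] F [ 0.8 -0.6  0.7] op 0.0682 q [-0.56  0.33  1.67 -0.    1.12 -0.57]
[([277.7, 255.9], 0.84), ([251.3, 140.4], 0.78), ([230.6, 217.5], 0.57), ([476.4, 241.8], 0.56), ([278.2, 168.2], 0.53), ([312.3, 220.7], 0.52), ([348.3, 247.5], 0.24)]
```

View pics/h8.png

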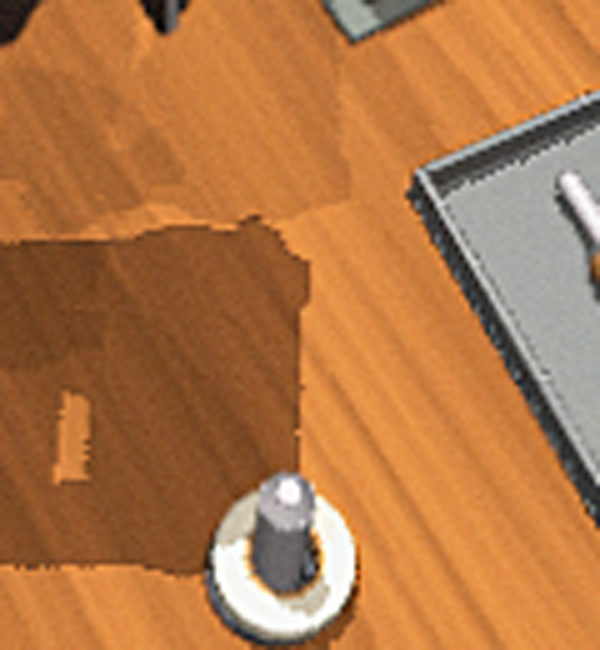

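View pics/h9.png

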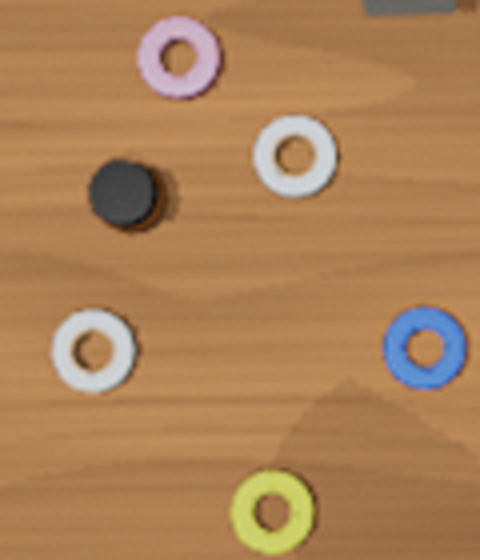

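View pics/h10.png

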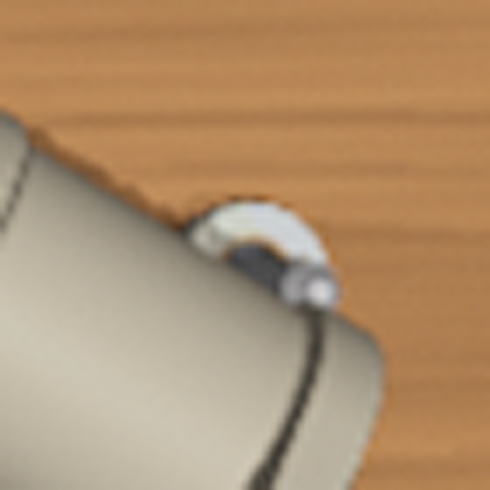

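Run:
```python
from h import *
st(); print(goal([.6655,.201,.20],0.0),goal([.6655,.201,.125],0.0)); print(world('top',(278.25,168.3),.015), world('top',(93/4-.5+205,350/4-.5+130),.015))
```

```text
t 25.82 tcp [ 0.4443 -0.1451  0.2139] x [1.    0.001 0.013] z [ 0.013 -0.01  -1.   ] F [ 0.3 -0.2 -0.7] op 0.0683 q [-0.57  0.33  1.67 -0.    1.12 -0.57]
(array([ 0.2767, -0.4325,  0.0166]), np.float64(0.0005)) (array([ 0.2755, -0.4334,  0.1103]), np.float64(0.0005))
[0.66637967 0.20122408 0.015     ] [0.54047037 0.33482763 0.015     ]
```

move_arm --pt "0.2767 -0.4325 0.0 0.0005 0.85" --pt "0.2767 -0.4325 0.0 0.0005 0.85" --pt "0.2767 -0.4325 0.0 0.0005 0.85" --pt "0.2767 -0.4325 0.0 0.0005 0.85" --pt "0.2767 -0.4325 0.0 0.0005 0.85" --pt "0.2767 -0.4325 0.0 0.0005 0.85" --pt "0.2767 -0.4325 0.0 0.0005 0.85" --pt "0.2767 -0.4325 0.0 0.0005 0.85" --pt "0.2767 -0.4325 0.01 0.0005 0.85" --pt "0.2767 -0.4325 0.016 0.0005 0.85" --pt "0.2767 -0.4325 0.016 0.0005 0.85" --pt "0.2767 -0.4325 0.03 0.0005 0.85" --pt "0.2767 -0.4325 0.07 0.0005 0.85" --pt "0.2757 -0.4334 0.11 0.0005 0.85" --pt "0.2757 -0.4334 0.11 0.0005 0.85" --pt "0.2757 -0.4334 0.11 0.0005 0.85"

```text
time_s: 27.15
tool_pos: [0.6654, 0.1992, 0.1241]
eef_rot: [1.0, -0.001, 0.005, 0.005]
ft_force: [-0.4, -0.7, 0.6]
opening: 0.0727
```

Run:
```python
from h import *
st(); print(goal([.666,.201,.0815],0.0))
crop(cams.capture('side'),250,110,370,210,6,'pics/i1.png',pix('side',[.666,.201,.016]))
```

```text
t 27.15 tcp [0.6654 0.1992 0.1241] x [ 1.    -0.002  0.01 ] z [ 0.01  -0.011 -1.   ] F [-0.4 -0.7  0.6] op 0.0727 q [ 0.12  0.78  1.09 -0.01  1.26  0.13]
(array([ 0.0002, -0.0028,  0.0532]), np.float64(-0.0009))
```

View pics/i1.png

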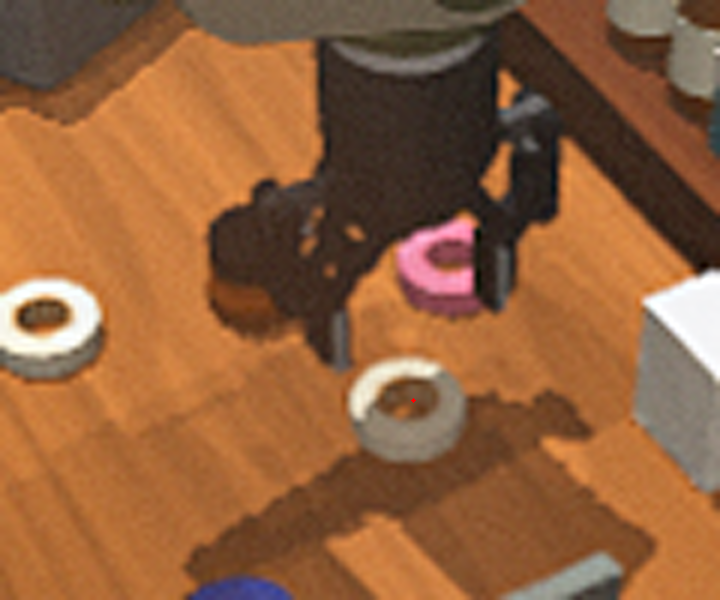

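move_arm --pt "0 -0.0028 0.025 0 0.85" --pt "0 -0.0028 0.045 0 0.85" --pt "0 -0.0028 0.053 0 0.85" --pt "0 -0.0028 0.053 0 0.85" --pt "0 -0.0028 0.053 0 0.5" --pt "0 -0.0028 0.053 0 0.4" --pt "0 -0.0028 0.053 0 0.4" --pt "0 -0.0028 0.053 0 0.4" --pt "0 -0.0028 0.053 0 0.4" --pt "0 -0.0028 0.053 0 0.4" --newtons 50

```text
time_s: 28.03
tool_pos: [0.6656, 0.2019, 0.0878]
eef_rot: [1.0, -0.001, 0.006, 0.005]
ft_force: [-15.4, -0.9, 21.5]
opening: 0.0344
```

Run:
```python
from h import *
st()
```

```text
t 28.03 tcp [0.6656 0.2019 0.0878] x [ 1.    -0.001  0.012] z [ 0.012 -0.01  -1.   ] F [-15.4  -0.9  21.5] op 0.0344 q [ 0.13  0.82  1.12 -0.01  1.19  0.13]
```

move_arm --pt "0 0 -0.003 0 0.85" --pt "0 0 -0.01 0 0.85" --pt "0 0 -0.02 0 0.85" --pt "0 0 -0.03 0 0.85" --pt "0 0 -0.03 0 0.85" --pt "0 0 -0.03 0 0.85"

```text
time_s: 28.53
tool_pos: [0.6656, 0.2021, 0.1125]
eef_rot: [1.0, -0.001, 0.007, 0.005]
ft_force: [-0.0, 0.0, -0.4]
opening: 0.0726
```

Run:
```python
from h import *
st(); print(goal([.6655,.201,.0745],0.0))
crop(cams.capture('side'),250,110,370,210,6,'pics/i2.png',pix('side',[.666,.201,.016]))
```

```text
t 28.53 tcp [0.6656 0.2021 0.1125] x [ 1.    -0.001  0.013] z [ 0.013 -0.01  -1.   ] F [-0.   0.  -0.4] op 0.0726 q [ 0.13  0.8   1.1  -0.01  1.24  0.13]
(array([-0.0007,  0.0009,  0.0475]), np.float64(-0.0006))
```

View pics/i2.png

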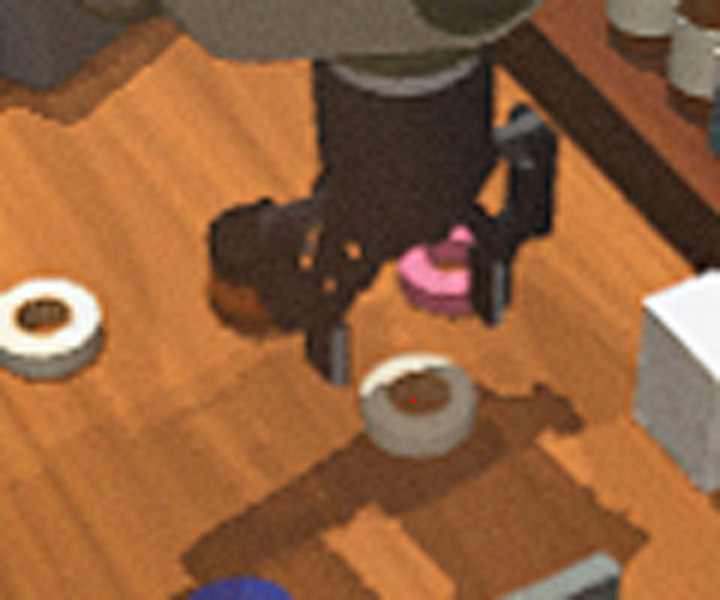

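move_arm --pt "0.0035 0.0009 0.02 0 0.85" --pt "0.0035 0.0009 0.04 0 0.85" --pt "0.0035 0.0009 0.0475 0 0.85" --pt "0.0035 0.0009 0.0475 0 0.85" --pt "0.0035 0.0009 0.0475 0 0.5" --pt "0.0035 0.0009 0.0475 0 0.4" --pt "0.0035 0.0009 0.0475 0 0.4" --pt "0.0035 0.0009 0.0475 0 0.4" --pt "0.0035 0.0009 0.0475 0 0.4" --newtons 40

```text
time_s: 29.33
tool_pos: [0.669, 0.2011, 0.0751]
eef_rot: [1.0, -0.001, 0.007, 0.005]
ft_force: [-0.3, 0.4, 5.9]
opening: 0.0516
```

Run:
```python
from h import *
st()
crop(cams.capture('side'),250,110,370,210,6,'pics/i3.png')
```

```text
t 29.33 tcp [0.669  0.2011 0.0751] x [ 1.    -0.001  0.014] z [ 0.014 -0.01  -1.   ] F [-0.3  0.4  5.9] op 0.0516 q [ 0.13  0.84  1.12 -0.01  1.17  0.13]
```

View pics/i3.png

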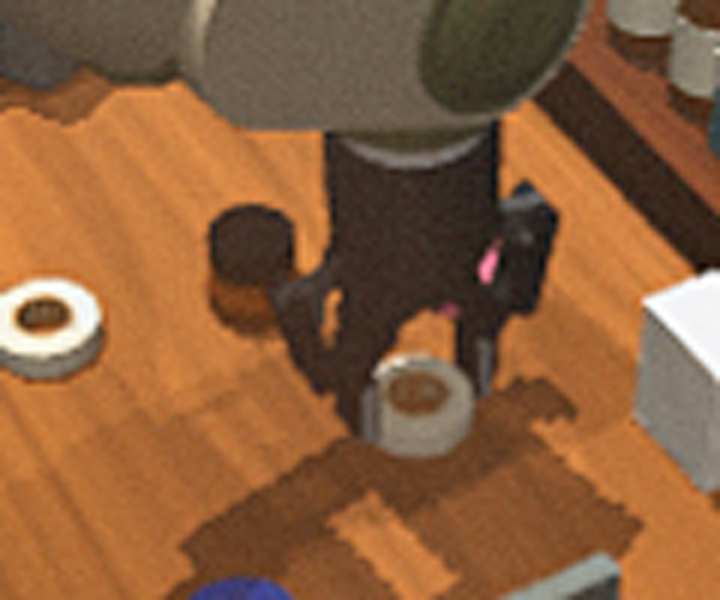

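move_arm --pt "0 0 -0.01 0 0.4" --pt "0 0 -0.04 0 0.4" --pt "0 0 -0.09 0 0.4" --pt "0 0 -0.14 0 0.4" --pt "0 0 -0.17 0 0.4" --pt "0 0 -0.17 0 0.4" --pt "0 0 -0.17 0 0.4"

```text
time_s: 29.97
tool_pos: [0.6671, 0.2024, 0.2128]
eef_rot: [1.0, -0.001, 0.008, 0.005]
ft_force: [-1.1, 0.0, -1.1]
opening: 0.0511
```

Run:
```python
from h import *
st(); print(goal([.4450,-.3035,.21],0.0))
```

```text
t 29.97 tcp [0.6671 0.2024 0.2128] x [ 1.    -0.001  0.017] z [ 0.017 -0.009 -1.   ] F [-1.1  0.  -1.1] op 0.0511 q [ 0.13  0.7   0.98 -0.01  1.44  0.13]
(array([-0.2771,  0.6327,  0.0047]), np.float64(-0.0005))
```

move_arm --pt "-0.2771 0.6327 0.005 0 0.4" --pt "-0.2771 0.6327 0.005 0 0.4" --pt "-0.2771 0.6327 0.005 0 0.4" --pt "-0.2771 0.6327 0.005 0 0.4" --pt "-0.2771 0.6327 0.005 0 0.4" --pt "-0.2771 0.6327 0.005 0 0.4" --pt "-0.2771 0.6327 0.005 0 0.4" --pt "-0.2771 0.6327 0.005 0 0.4" --pt "-0.2771 0.6327 0.005 0 0.4" --pt "-0.2771 0.6327 0.005 0 0.4" --pt "-0.2771 0.6327 0.005 0 0.4" --pt "-0.2771 0.6327 0.005 0 0.4" --pt "-0.2771 0.6327 0.005 0 0.4" --pt "-0.2771 0.6327 0.005 0 0.4" --pt "-0.2771 0.6327 0.005 0 0.4" --pt "-0.2771 0.6327 0.005 0 0.4" --pt "-0.2771 0.6327 0.005 0 0.4" --pt "-0.2771 0.6327 0.005 0 0.4"

```text
time_s: 31.47
tool_pos: [0.4454, -0.302, 0.2094]
eef_rot: [1.0, 0.0, 0.008, 0.004]
ft_force: [-0.1, 0.7, 0.1]
opening: 0.0511
```

Run:
```python
from h import *
st(); print(goal([.4450,-.304,.165],0.0))
crop(cams.capture('side'),290,270,410,400,5,'pics/i5.png')
```

```text
t 31.47 tcp [ 0.4454 -0.302   0.2094] x [1.    0.001 0.016] z [ 0.016 -0.008 -1.   ] F [-0.1  0.7  0.1] op 0.0511 q [-0.82  0.44  1.49  0.01  1.19 -0.82]
(array([-0.0015,  0.002 ,  0.0555]), np.float64(0.0004))
```

View pics/i5.png

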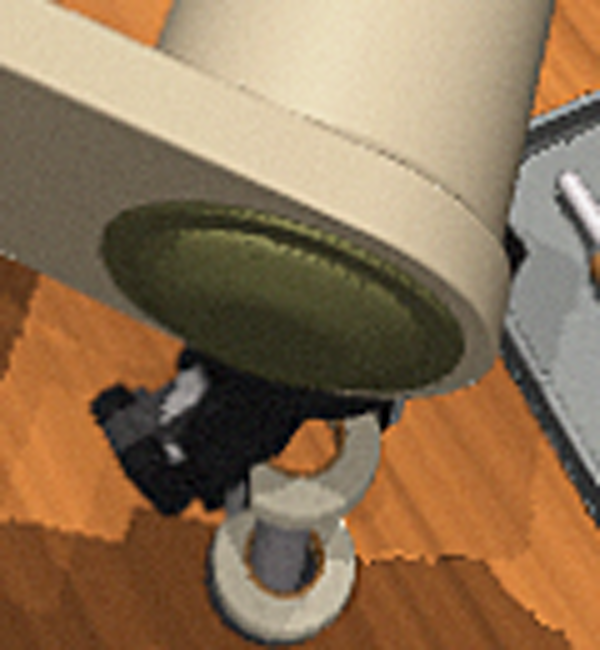

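move_arm --pt "-0.001 0.002 0.02 0 0.4" --pt "-0.001 0.002 0.035 0 0.4" --pt "-0.001 0.002 0.045 0 0.4" --pt "-0.001 0.002 0.0555 0 0.4" --pt "-0.001 0.002 0.0555 0 0.4" --pt "-0.001 0.002 0.0555 0 0.4"

```text
time_s: 32.02
tool_pos: [0.4456, -0.3039, 0.1651]
eef_rot: [1.0, 0.001, 0.008, 0.004]
ft_force: [0.2, 0.2, -0.8]
opening: 0.0512
```

Run:
```python
from h import *
st()
crop(cams.capture('side'),290,270,410,400,5,'pics/i6.png')
```

```text
t 32.02 tcp [ 0.4456 -0.3039  0.1651] x [1.    0.001 0.016] z [ 0.016 -0.008 -1.   ] F [ 0.2  0.2 -0.8] op 0.0512 q [-0.82  0.5   1.54  0.01  1.08 -0.82]
```

View pics/i6.png

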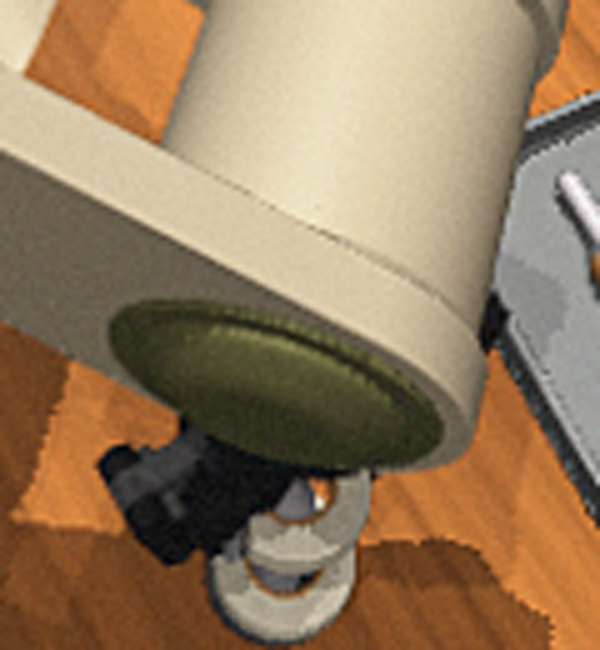

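move_arm --pt "-0.001 0.001 0.02 0 0.4" --pt "-0.001 0.001 0.04 0 0.4" --pt "-0.001 0.001 0.06 0 0.4" --pt "-0.001 0.001 0.0675 0 0.4" --pt "-0.001 0.001 0.0675 0 0.4" --pt "-0.001 0.001 0.0675 0 0.4"

```text
time_s: 32.57
tool_pos: [0.446, -0.3057, 0.1122]
eef_rot: [1.0, 0.001, 0.009, 0.005]
ft_force: [-0.1, -0.4, -0.7]
opening: 0.0512
```

Run:
```python
from h import *
st()
```

```text
t 32.57 tcp [ 0.446  -0.3057  0.1122] x [1.    0.001 0.017] z [ 0.017 -0.01  -1.   ] F [-0.1 -0.4 -0.7] op 0.0512 q [-0.82  0.58  1.59  0.01  0.95 -0.83]
```

move_arm --pt "0 0 0 0 0.8" --pt "0 0 0 0 0.8" --pt "0 0 0 0 0.8" --pt "0 0 0 0 0.8" --pt "0 0 -0.04 0 0.8" --pt "0 0 -0.08 0 0.8" --pt "0 0 -0.12 0 0.8" --pt "0 0 -0.13 0 0.8" --pt "0 -0.05 -0.13 0 0.85" --pt "0 -0.1 -0.13 0 0.85" --pt "0 -0.15 -0.13 0 0.85" --pt "0 -0.2 -0.13 0 0.85" --pt "0 -0.25 -0.13 0 0.85" --pt "0 -0.3 -0.13 0 0.85" --pt "0 -0.3 -0.13 0 0.85" --pt "0 -0.3 -0.13 0 0.85"

```text
time_s: 33.9
tool_pos: [0.4438, -0.063, 0.2139]
eef_rot: [1.0, 0.003, 0.009, 0.005]
ft_force: [0.6, 0.3, 0.4]
opening: 0.0724
```

Run:
```python
from h import *
st()
crop(cams.capture('side'),290,270,410,400,5,'pics/j1.png')
It=cams.capture('top')
cv2.imwrite('pics/j2.png',It[:,:,::-1])
crop(It,205,130,325,270,4,'pics/j3.png')
```

```text
t 33.9 tcp [ 0.4438 -0.063   0.2139] x [1.    0.005 0.018] z [ 0.018 -0.01  -1.   ] F [0.6 0.3 0.4] op 0.0724 q [-0.41  0.3   1.72 -0.    1.1  -0.41]
```

View pics/j1.png

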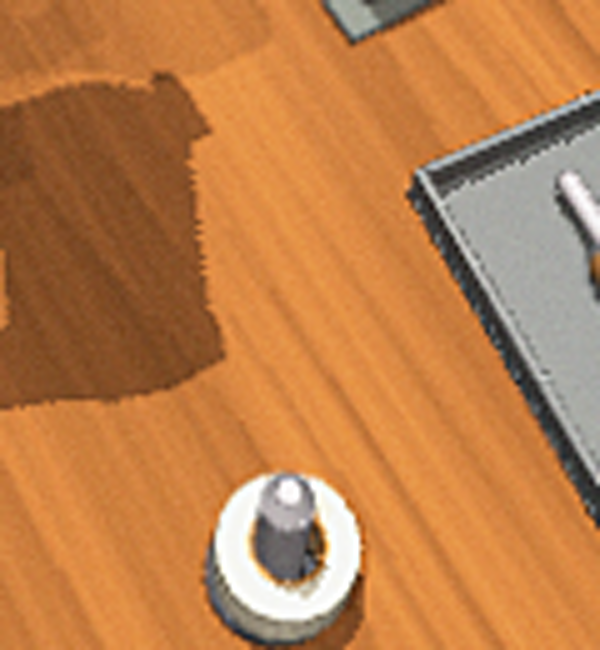

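View pics/j2.png

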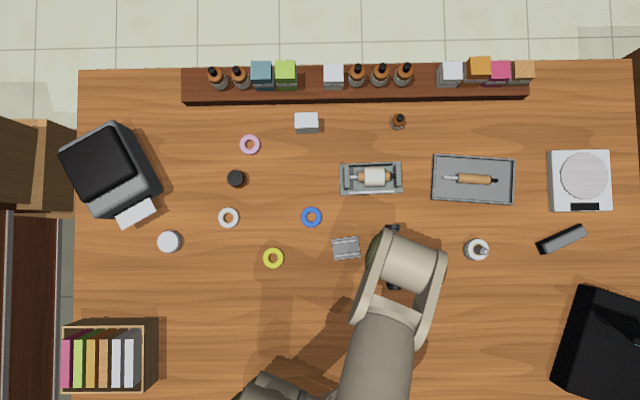

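View pics/j3.png

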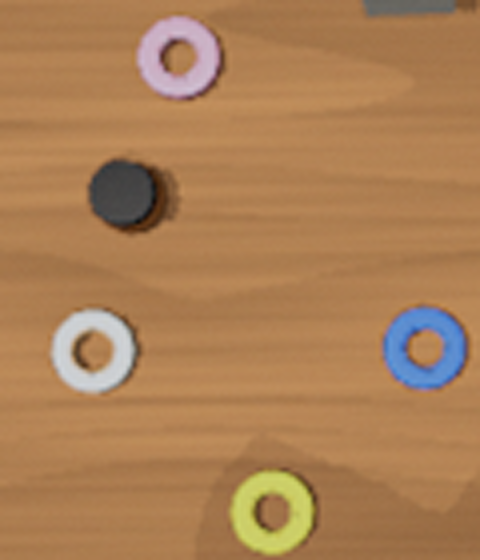

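Two rolls sit stacked on the post at (477,249), and the spindles look right. The last white roll is still at (228,217), so I'll get it.

Run:
```python
from h import *
st(); print(goal([.5395,.334,.20],0.0),goal([.5395,.334,.115],0.0))
```

```text
t 34.0 tcp [ 0.4441 -0.0652  0.2139] x [1.    0.001 0.018] z [ 0.018 -0.01  -1.   ] F [ 0.2 -0.1  0. ] op 0.0727 q [-0.41  0.3   1.72 -0.    1.1  -0.41]
(array([ 0.1195, -0.499 ,  0.0144]), np.float64(0.0007)) (array([ 0.1176, -0.5   ,  0.1206]), np.float64(0.0007))
```

move_arm --pt "0.1195 -0.499 0.005 0.0007 0.85" --pt "0.1195 -0.499 0.005 0.0007 0.85" --pt "0.1195 -0.499 0.005 0.0007 0.85" --pt "0.1195 -0.499 0.005 0.0007 0.85" --pt "0.1195 -0.499 0.005 0.0007 0.85" --pt "0.1195 -0.499 0.005 0.0007 0.85" --pt "0.1195 -0.499 0.005 0.0007 0.85" --pt "0.1195 -0.499 0.005 0.0007 0.85" --pt "0.1195 -0.499 0.005 0.0007 0.85" --pt "0.1195 -0.499 0.005 0.0007 0.85" --pt "0.1195 -0.499 0.014 0.0007 0.85" --pt "0.1195 -0.499 0.04 0.0007 0.85" --pt "0.1185 -0.5 0.08 0.0007 0.85" --pt "0.1176 -0.5 0.12 0.0007 0.85" --pt "0.1176 -0.5 0.12 0.0007 0.85" --pt "0.1176 -0.5 0.12 0.0007 0.85"

```text
time_s: 35.33
tool_pos: [0.5401, 0.3325, 0.1146]
eef_rot: [1.0, -0.001, 0.008, 0.006]
ft_force: [0.9, 0.5, 1.1]
opening: 0.0723
```

Run:
```python
from h import *
st(); print(goal([.539,.334,.0745],0.0))
crop(cams.capture('side'),200,110,320,210,6,'pics/k1.png',pix('side',[.540,.3345,.016]))
```

```text
t 35.33 tcp [0.5401 0.3325 0.1146] x [ 1.    -0.002  0.015] z [ 0.015 -0.011 -1.   ] F [0.9 0.5 1.1] op 0.0723 q [ 0.37  0.7   1.3  -0.02  1.13  0.38]
(array([-0.0021, -0.0024,  0.05  ]), np.float64(-0.001))
```

View pics/k1.png

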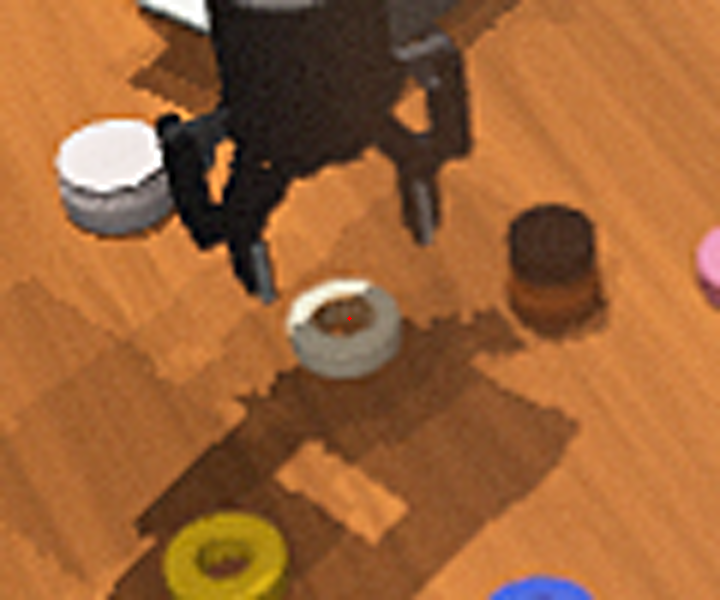

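move_arm --pt "-0.0018 -0.0024 0.025 0 0.85" --pt "-0.0018 -0.0024 0.042 0 0.85" --pt "-0.0018 -0.0024 0.05 0 0.85" --pt "-0.0018 -0.0024 0.05 0 0.85" --pt "-0.0018 -0.0024 0.05 0 0.5" --pt "-0.0018 -0.0024 0.05 0 0.4" --pt "-0.0018 -0.0024 0.05 0 0.4" --pt "-0.0018 -0.0024 0.05 0 0.4" --pt "-0.0018 -0.0024 0.05 0 0.4" --newtons 40

```text
time_s: 36.13
tool_pos: [0.5406, 0.3347, 0.0786]
eef_rot: [1.0, -0.001, 0.011, 0.005]
ft_force: [-1.9, -1.5, 5.3]
opening: 0.0514
```

Run:
```python
from h import *
st()
```

```text
t 36.13 tcp [0.5406 0.3347 0.0786] x [ 1.    -0.002  0.022] z [ 0.022 -0.009 -1.   ] F [-1.9 -1.5  5.3] op 0.0514 q [ 0.37  0.75  1.33 -0.02  1.05  0.38]
```

move_arm --pt "0 0 -0.01 0 0.4" --pt "0 0 -0.04 0 0.4" --pt "0 0 -0.09 0 0.4" --pt "0 0 -0.14 0 0.4" --pt "0 0 -0.17 0 0.4" --pt "0 0 -0.17 0 0.4" --pt "0 0 -0.17 0 0.4"

```text
time_s: 36.72
tool_pos: [0.5378, 0.3361, 0.2171]
eef_rot: [1.0, -0.001, 0.013, 0.004]
ft_force: [-0.3, 0.4, -1.4]
opening: 0.0512
```

Run:
```python
from h import *
st(); print(goal([.4445,-.304,.215],0.0))
crop(cams.capture('side'),200,60,320,170,6,'pics/k2.png')
```

```text
t 36.72 tcp [0.5378 0.3361 0.2171] x [ 1.    -0.002  0.026] z [ 0.026 -0.007 -1.   ] F [-0.3  0.4 -1.4] op 0.0512 q [ 0.38  0.59  1.19 -0.02  1.34  0.38]
(array([-0.1155,  0.8003,  0.0057]), np.float64(-0.0007))
```

View pics/k2.png

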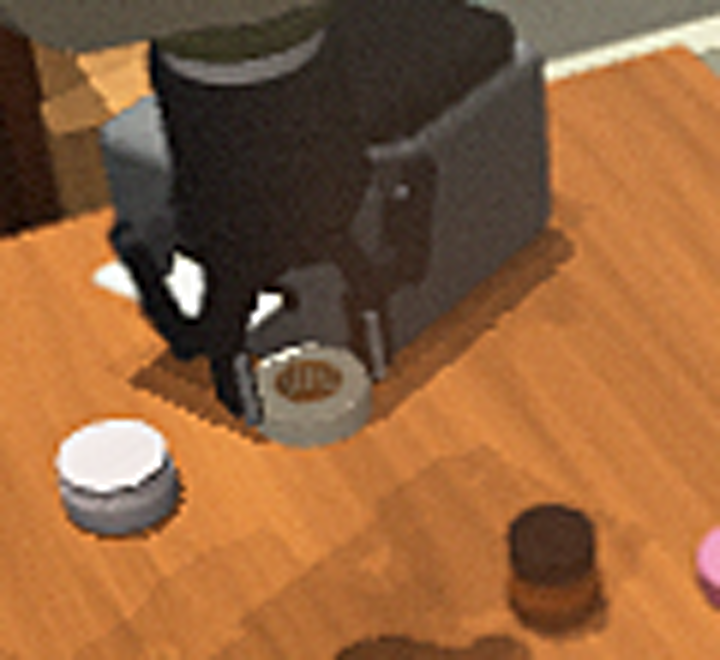

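move_arm --pt "-0.1155 0.8003 0.005 0 0.4" --pt "-0.1155 0.8003 0.005 0 0.4" --pt "-0.1155 0.8003 0.005 0 0.4" --pt "-0.1155 0.8003 0.005 0 0.4" --pt "-0.1155 0.8003 0.005 0 0.4" --pt "-0.1155 0.8003 0.005 0 0.4" --pt "-0.1155 0.8003 0.005 0 0.4" --pt "-0.1155 0.8003 0.005 0 0.4" --pt "-0.1155 0.8003 0.005 0 0.4" --pt "-0.1155 0.8003 0.005 0 0.4" --pt "-0.1155 0.8003 0.005 0 0.4" --pt "-0.1155 0.8003 0.005 0 0.4" --pt "-0.1155 0.8003 0.005 0 0.4" --pt "-0.1155 0.8003 0.005 0 0.4" --pt "-0.1155 0.8003 0.005 0 0.4" --pt "-0.1155 0.8003 0.005 0 0.4" --pt "-0.1155 0.8003 0.005 0 0.4" --pt "-0.1155 0.8003 0.005 0 0.4" --pt "-0.1155 0.8003 0.005 0 0.4" --pt "-0.1155 0.8003 0.005 0 0.4"

```text
time_s: 38.43
tool_pos: [0.4441, -0.3028, 0.2144]
eef_rot: [1.0, -0.0, 0.011, 0.004]
ft_force: [0.1, 0.0, -0.8]
opening: 0.0512
```

Run:
```python
from h import *
st(); print(goal([.4450,-.304,.168],0.0))
crop(cams.capture('side'),290,270,410,400,5,'pics/k5.png')
```

```text
t 38.43 tcp [ 0.4441 -0.3028  0.2144] x [ 1.    -0.     0.021] z [ 0.021 -0.008 -1.   ] F [ 0.1  0.  -0.8] op 0.0512 q [-0.82  0.44  1.49  0.01  1.2  -0.83]
(array([-0.0002,  0.001 ,  0.058 ]), np.float64(-0.0001))
```

View pics/k5.png

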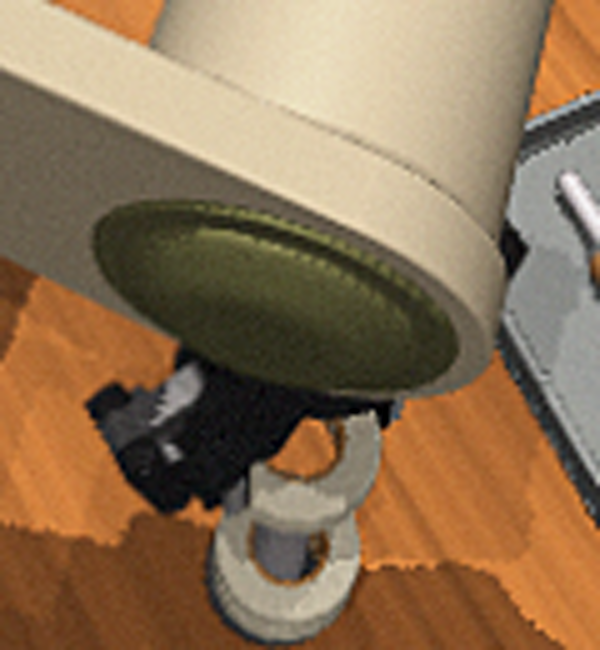

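move_arm --pt "-0.0002 0.001 0.02 0 0.4" --pt "-0.0002 0.001 0.035 0 0.4" --pt "-0.0002 0.001 0.045 0 0.4" --pt "-0.0002 0.001 0.058 0 0.4" --pt "-0.0002 0.001 0.062 0 0.4" --pt "-0.0002 0.001 0.062 0 0.4"

```text
time_s: 38.98
tool_pos: [0.4452, -0.3034, 0.1645]
eef_rot: [1.0, 0.0, 0.01, 0.003]
ft_force: [0.1, 0.8, -0.7]
opening: 0.051
```

Run:
```python
from h import *
st()
crop(cams.capture('side'),290,270,410,400,5,'pics/k6.png')
```

```text
t 38.98 tcp [ 0.4452 -0.3034  0.1645] x [1.    0.001 0.021] z [ 0.021 -0.007 -1.   ] F [ 0.1  0.8 -0.7] op 0.051 q [-0.82  0.5   1.55  0.01  1.08 -0.83]
```

View pics/k6.png

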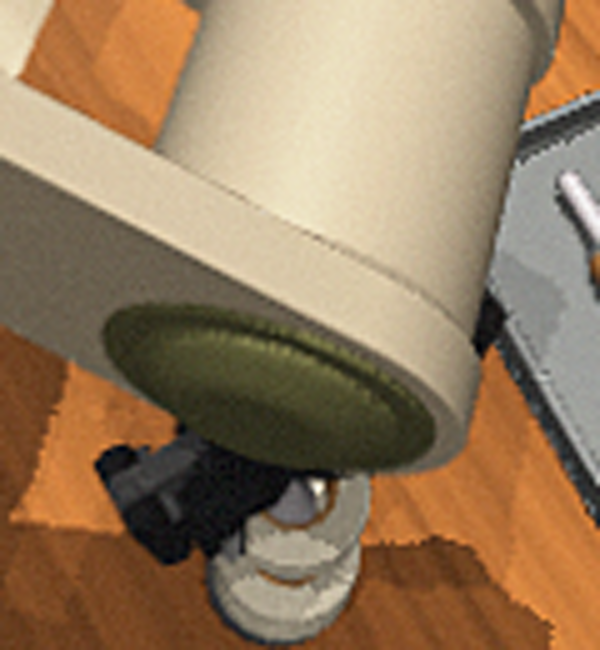

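move_arm --pt "-0.001 0 0.02 0 0.4" --pt "-0.001 0 0.04 0 0.4" --pt "-0.001 0 0.053 0 0.4" --pt "-0.001 0 0.055 0 0.4" --pt "-0.001 0 0.055 0 0.4"

```text
time_s: 39.45
tool_pos: [0.4456, -0.3041, 0.1214]
eef_rot: [1.0, 0.0, 0.011, 0.004]
ft_force: [-0.4, -0.6, -0.7]
opening: 0.0513
```

Run:
```python
from h import *
st()
```

```text
t 39.45 tcp [ 0.4456 -0.3041  0.1214] x [1.    0.001 0.021] z [ 0.021 -0.008 -1.   ] F [-0.4 -0.6 -0.7] op 0.0513 q [-0.82  0.56  1.59  0.01  0.97 -0.83]
```

move_arm --pt "0 0 0 0 0.8" --pt "0 0 0 0 0.8" --pt "0 0 0 0 0.8" --pt "0 0 0 0 0.8" --pt "0 0 -0.04 0 0.8" --pt "0 0 -0.08 0 0.8" --pt "0 0 -0.12 0 0.8" --pt "0 0 -0.13 0 0.8" --pt "-0.02 -0.05 -0.13 0 0.85" --pt "-0.05 -0.1 -0.13 0 0.85" --pt "-0.05 -0.15 -0.13 0 0.85" --pt "-0.05 -0.2 -0.13 0 0.85" --pt "-0.05 -0.25 -0.13 0 0.85" --pt "-0.05 -0.3 -0.13 0 0.85" --pt "-0.05 -0.3 -0.13 0 0.85" --pt "-0.05 -0.3 -0.13 0 0.85"

```text
time_s: 40.78
tool_pos: [0.403, -0.0616, 0.2228]
eef_rot: [1.0, 0.002, 0.011, 0.004]
ft_force: [0.4, 0.0, 0.3]
opening: 0.0726
```

Run:
```python
from h import *
st()
Is=cams.capture('side')
crop(Is,290,290,400,400,6,'pics/l1.png')
crop(Is,290,180,400,290,6,'pics/l4.png')
It=cams.capture('top')
cv2.imwrite('pics/l2.png',It[:,:,::-1]); cv2.imwrite('pics/l5.png',Is[:,:,::-1])
crop(It,420,140,530,270,5,'pics/l3.png')
```

```text
t 40.78 tcp [ 0.403  -0.0616  0.2228] x [1.    0.005 0.022] z [ 0.022 -0.008 -1.   ] F [0.4 0.  0.3] op 0.0726 q [-0.45  0.22  1.81  0.    1.09 -0.45]
```

View pics/l1.png

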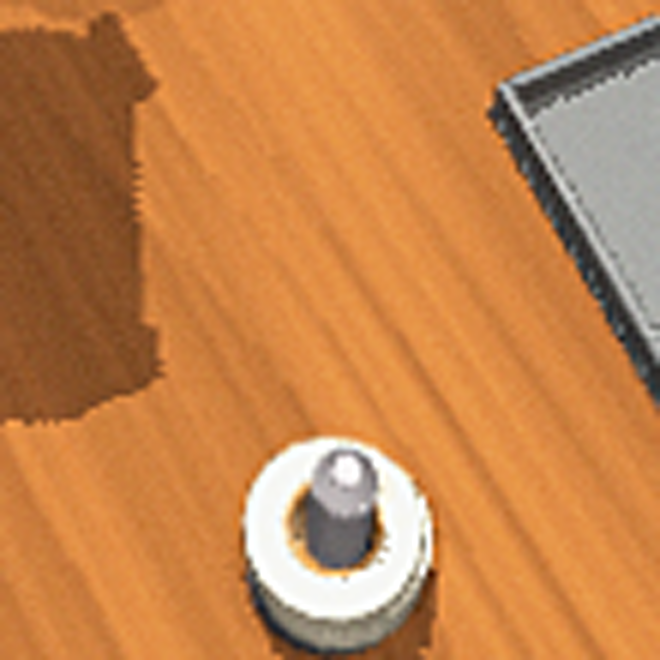

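View pics/l2.png

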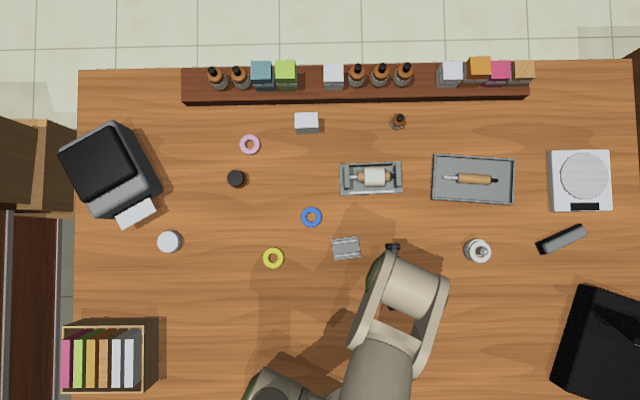

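View pics/l3.png

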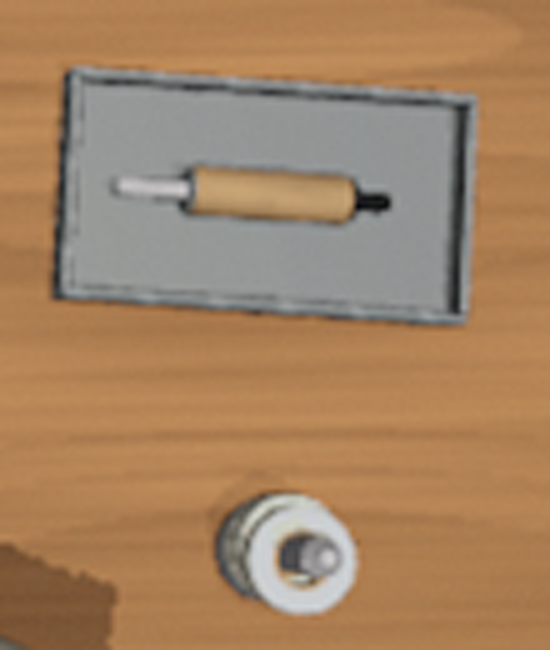

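View pics/l4.png

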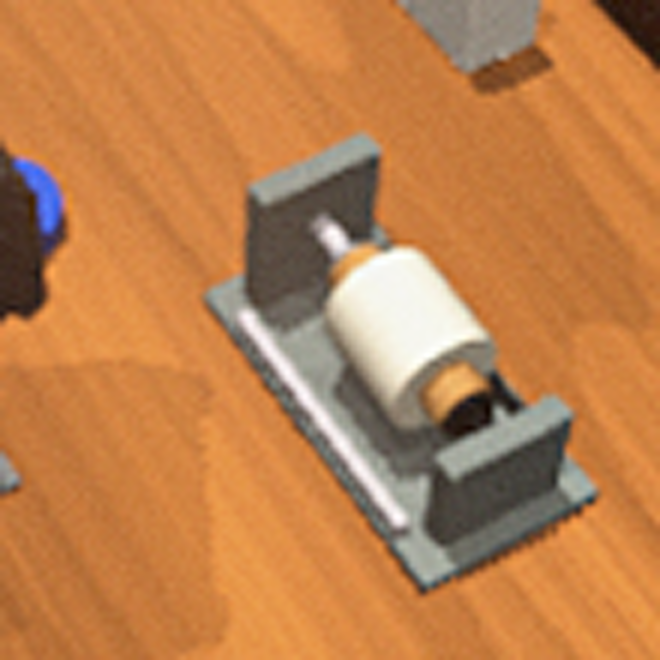

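View pics/l5.png

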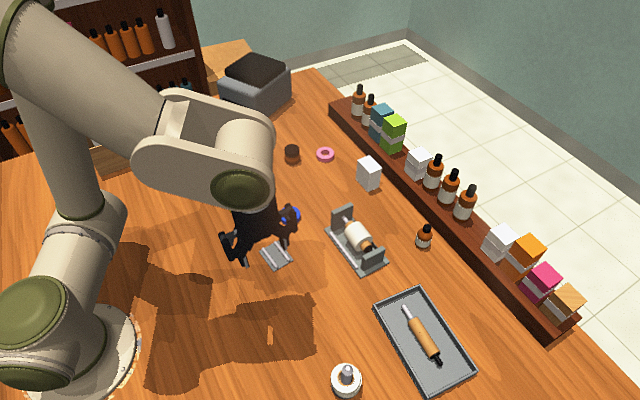

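Run:
```python
from h import *
t=np.linspace(0,2*np.pi,40)
def C(x,y,z,r): return [[x+r*np.cos(a),y+r*np.sin(a),z] for a in t]
It=cams.capture('top');Is=cams.capture('side')
for z in (.056,.072):
  P=C(.447,-.302,z,.027)
  crop(It,445,220,505,280,9,f'pics/m{int(z*1000)}.png',pix('top',P))
  crop(Is,315,350,375,400,9,f'pics/n{int(z*1000)}.png',pix('side',P)-[1.3,.5])
a=cv2.imread('pics/m56.png');b=cv2.imread('pics/m72.png'); c=cv2.imread('pics/n56.png')
cv2.imwrite('pics/mm.png',cv2.resize(np.hstack([a,b]),None,fx=.74,fy=.74))
```

```text
(no output)
```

View pics/mm.png

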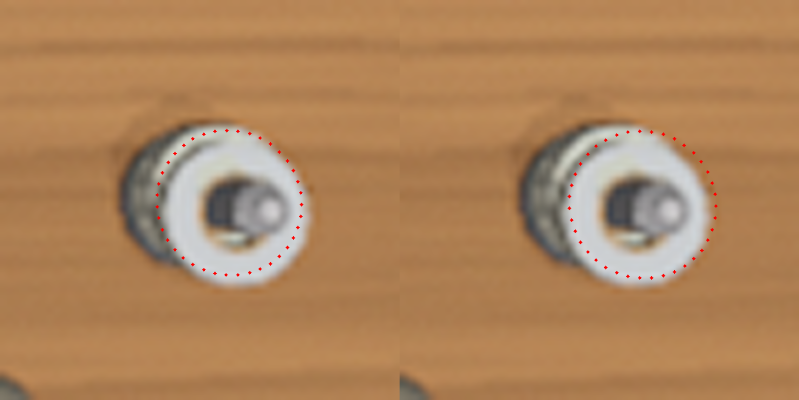

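View pics/n56.png

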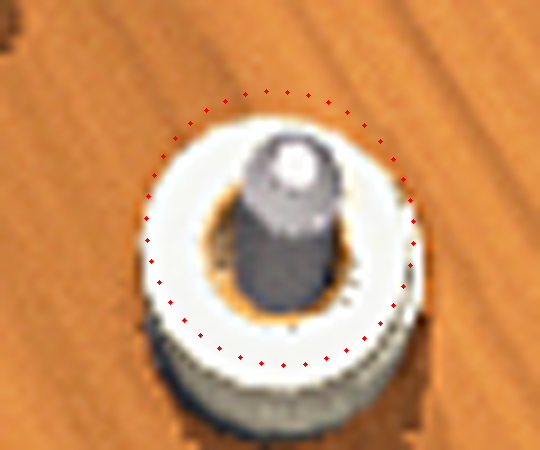

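Run:
```python
from h import *
from scipy.optimize import least_squares
f=lambda p:np.r_[pix('top',p)[0]-[479.8,251.2],pix('side',p)[0]-[347.1,377.8]]
r=least_squares(f,[.446,-.303,.056]); print(r.x,r.fun)
```

```text
[ 0.44475794 -0.30541533  0.05323843] [ 0.18984477 -0.42742783 -0.33744474  0.03684597]
```

Run:
```python
from h import *
print(hand_in())
```

```text
the job is handed in; nothing more can be done
None
```

The label dispenser is changed over, all three white spare rolls are on the shaft, and I handed the job in at about 41 s of the 210 s allowed. `hand_in` gives no verdict, so this rests on my own last checks.

- **Spent spindle:** I pushed it about 11 mm against its spring, which took about 7 N. The stub came free, I drew the pin out of its cup, and laid it in the tray. The last pictures show it lying flat there.
- **Full spindle:** I pressed its pin against the tall cheek and lowered it until the pin sprang into its cup, then slid the stub into the low cup until it touched the bottom. After release, both pictures show it level between the cheeks, pin in the tall cheek and stub in the low one.
- **Spare rolls:** Only three white rolls were there, and all three are stacked on the shaft. The top one measures 53 mm high against the expected 56 mm, which is within measuring error, and it looks flat.
- **Bystanders:** The jar, bottle, carton and tin, and the coloured rings, show no visible change in the pictures.

**What went wrong or disagreed:**
- My first grip on the second roll slid over its top and pushed it about 4 mm. I gripped it again lower and it went on normally.
- The camera positions were up to 2–4 mm off for the cradle and the shaft. I corrected both by feel.
- The tool ended tilted by about 1.3°, with no visible effect on the placements.

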